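# Send the loose coat-peg knobs down the chute into the boot tray

## Robot

A 6-joint arm with a two-finger parallel gripper is mounted at the origin on the work surface. World frame = base frame: x ahead of the robot, y to its left, z up, the work surface at z = 0. Lengths are in mm, angles in rad, forces in N, time in s.
With the tool pointing down it reaches from about 350 to 775 mm from the base axis. Payload 7.3 kg.
Tool frame: the origin (TCP) lies at the very end of the fingers, on their centre line; the grasp point (between the pads) lies 19 mm behind it; z points along the fingers, y is the line along which they close (so a half turn about z gives the same grasp; the last joint's range is limited). The gripper opens to 92 mm and grips with 3 to 60 N. Pads are 19 mm wide; open, the fingers measure 130 mm over their backs; the gripper's body (75 mm by 190 mm) begins 47 mm behind the grasp point.
Start: joints at [-1.358, 0.342, 1.524, -0, 1.275, -0.146], TCP at [184.377, -491.579, 226.741] pointing down, gripper open.
Joint ranges: [-2.53, 2.53], [-0.77, 2.02], [0.04, 2.7], [-1, 4.14], [0.28, 2.66], [-3.11, 3.11]. Speed limits (rad/s): [2.57, 2.57, 3.14, 3.14, 3.14, 3.14].

## Interface

Orientations are given as [roll, pitch, yaw] about the fixed x, y, z axes, in that order (R = Rz(yaw) Ry(pitch) Rx(roll)).
In Python, from plant import bot gives the robot as it stands.
- The arm moves only by the tool send_rows, never from a script. Its argument "rows" is a list of rows, each an object of numbers: "x", "y", "z": the shift along the tool's x, y, z in units of 0.2 m (1.0 is 0.2 m); "ax", "ay", "az": the turn, a rotation vector about the tool's x, y, z in units of 60 degrees (1.0 is 60 degrees); "jaw": the opening, from -1 (shut) to 1 (fully open), so that 0 is half open. In form: [{"x": .., "y": .., "z": .., "ax": .., "ay": .., "az": .., "jaw": ..}, ...]. A call has exactly 10 rows; each row is the pose to reach, as a shift and turn from the pose commanded when the call began, along the tool's axes at that moment; what a row does not reach only later rows make up. A row lasts 1/8 s, in which the tool goes at most 62.5 mm and 10.7 degrees, less where a joint would pass 70% of its speed; a pose out of reach is approached as far as the arm can. A call with a number of a shift or a turn outside -1 to 1 is refused whole. A call with a gripper value outside its range is refused whole. The fingers move at their own pace and stop on an object; the grip force is fixed at half the most. Time passes only in rows, so rows that repeat a pose let the fingers close, or fill a call up. It gives the time, the measured TCP pose, the force, the opening and the grip force at its end, in the units of the state.
- bot.get_obs(): the state, without advancing time (a new reading comes with each control period).
- bot.capture(name): name is "scene" or "top" or "wrist"; returns (picture, depth): 420x560x3 uint8, red, green, blue; 420x560 float32, mm along the optical axis (not along the pixel's ray), 0 where there is no reading.
- bot.camera_model(name): a dict with "vertical_fov" (degrees; the focal length in pixels is half the picture's height over the tangent of half this angle, whatever the lens; pixels are square), "cx", "cy" (the principal point, pixels), "R" (3x3) and "t" (3): a world point X has camera coordinates R X + t; the wrist camera has in their place "T_tool_cam" (4x4, takes a point from camera to tool coordinates, whose origin is the TCP and whose axes are the flange's). Camera axes: x right, y down, z forward; pixel columns grow to the right and rows downward; lengths in mm; the calibration is good to about 2 mm. A picture is of the moment at which its call begins: read the wrist's pose just before it. camera_model takes no time and is no camera call.
- bot.close_job(): hands the job in; it is judged then, once.
The state is a dict: "time": time; "joint_positions": joint angles; "dq": joint speeds; "tau": joint torques, N m; "tool_pos": TCP position; "tcp_rot": TCP orientation; "contact_force": force on the tool from outside, world axes, zero at the start; "moment": the same for the moment, N m; "grip_width": finger opening in mm; "finger_force": force on a finger pad.
Only numpy, scipy, OpenCV 4.12 (cv2) and the standard library are available. Lean on these libraries where they do the work, as an engineer would, in place of code of your own. Each camera call takes 0.05 s, during which the arm holds its last target. There are 200 camera calls.

## Task

Collect all the loose beech coat-peg knobs standing on the locker top in the open aluminium lunch tin, pull the chute's bottom-hinged flap down and, lifting the tin by its handle, tip it over the open flap so that all the knobs slide down into the boot tray. Then stand the empty tin upright on the locker top and push the flap fully shut again. Leave the whistle and the padlock that stand among them where they are.

Things in the scene. Friction and masses are not known exactly. Their poses are not given: they have to be found in the camera images.
- tin: Open dented aluminium lunch tin, 66 mm high, 146 wide (its y), walls and floor 4 mm, smooth, 0.2 kg. Base 94 mm long (its x); the handle is on the upright -x end; the +x end wall slopes outwards, its rim at x = 78 mm. Origin: centre of the underside, z up out of the mouth. All the knobs fit in; tipped 90 degrees towards +x it drains over the sloping end. A knob stands in it from the start.
- tin_handle (a point): Middle of the tin's handle, at x = -72 mm, z = 38 mm of the tin; axes as the tin's. The handle is a solid flat black plastic plate that stands out 50 mm from the end wall in the tin's x-z plane: 16 mm thick across y, from 16 to 60 mm above the underside, so that it can be pinched across y from above or with the tool leaning along x; the loaded tin (up to 0.45 kg) needs a firm grip.
- knob_a: Beech coat-peg knob, about 45 g, 62 mm tall, standing on its square head (44 x 44 x 22 mm) with a round neck (26 mm diameter) and above it a round foot (36 mm diameter, from 44 to 62 mm up, the end that screws to the wall) on top. Origin: centre of the head's flat face, which is underneath at the start; z runs from the head to the foot. It starts in the tin.
- knob_b: Beech coat-peg knob, about 45 g, 62 mm tall, standing on its square head (44 x 44 x 22 mm) with a round neck (26 mm diameter) and above it a round foot (36 mm diameter, from 44 to 62 mm up, the end that screws to the wall) on top. Origin: centre of the head's flat face, which is underneath at the start; z runs from the head to the foot. It starts on the locker top, or is absent (None).
- knob_c: Beech coat-peg knob, about 45 g, 62 mm tall, standing on its square head (44 x 44 x 22 mm) with a round neck (26 mm diameter) and above it a round foot (36 mm diameter, from 44 to 62 mm up, the end that screws to the wall) on top. Origin: centre of the head's flat face, which is underneath at the start; z runs from the head to the foot. It starts on the locker top, or is absent (None).
- knob_d: Beech coat-peg knob, about 45 g, 62 mm tall, standing on its square head (44 x 44 x 22 mm) with a round neck (26 mm diameter) and above it a round foot (36 mm diameter, from 44 to 62 mm up, the end that screws to the wall) on top. Origin: centre of the head's flat face, which is underneath at the start; z runs from the head to the foot. It starts on the locker top, or is absent (None).
- knob_e: Beech coat-peg knob, about 45 g, 62 mm tall, standing on its square head (44 x 44 x 22 mm) with a round neck (26 mm diameter) and above it a round foot (36 mm diameter, from 44 to 62 mm up, the end that screws to the wall) on top. Origin: centre of the head's flat face, which is underneath at the start; z runs from the head to the foot. It starts on the locker top, or is absent (None).
- chute: Fixed sheet-steel hopper and chute. +x: the way the knobs slide, to the tray; the front with the flap looks to -x. Origin: on the locker top, below the middle of the flap's hinge. Hood 238 mm wide (y), x = 0 to 94 mm, flat roof 246 mm high, its front edge at x = 26 mm; a smooth floor slopes from the hinge down to the boot tray, which begins at x = 130 mm. A knob caught inside is swept on by shutting the flap.
- flap_hinge (a point): Middle of the flap's level hinge line, on the chute's front, 120 mm above the locker top; axes as the chute's.
- flap_bar (a point): Middle of the pull bar on the flap's top edge: level round steel bar, diameter 12, 122 mm long (along the chute's y), 152 mm from the hinge line, 26 mm clear of the flap's edge, a bracket at each end (110 mm apart): it can be pinched from above with the flap shut or open.
- flap (a joint): Angle of the bottom-hinged flap, rad: 0 = shut (it leans 0.17 inwards and rests by its weight), growing as its top comes out and down to the chute's -x; stop at 1.02. Light: a few newtons at the bar. Past about 0.2 it falls open and stays on its stop, leaving an opening 215 mm wide between its side cheeks and 120 mm from its top edge to the roof; the bar is then 220 mm above the locker top.
- tray_floor (a point): Middle of the inner floor of the black rubber boot tray, 320 x 320 mm outside, walls 8 mm thick and 32 mm high, fixed at the foot of the chute; axes as the chute's.
- whistle: Bystander: yellow plastic whistle, 65 x 20 x 28 mm; origin centre of its underside.
- padlock: Bystander: brass padlock lying flat, 75 x 50 x 22 mm; origin underside of its case.
Things that resemble listed ones, but are neither listed nor needed, are in the scene too. What is shaped like the knob_c but black, turquoise or yellow is not meant.

How it is judged (in metres and radians):
On the way, in this order (a step that is already met when the one before it is completed fails the run):
1. every knob lies in the upright tin (x of knob_a in the frame of tin between -0.047 and 0.08 m and y of knob_a in the frame of tin between -0.071 and 0.071 m and z of knob_a in the frame of tin between -0.005 and 0.095 m and x of knob_b in the frame of tin between -0.047 and 0.08 m and y of knob_b in the frame of tin between -0.071 and 0.071 m and z of knob_b in the frame of tin between -0.005 and 0.095 m and x of knob_c in the frame of tin between -0.047 and 0.08 m and y of knob_c in the frame of tin between -0.071 and 0.071 m and z of knob_c in the frame of tin between -0.005 and 0.095 m and x of knob_d in the frame of tin between -0.047 and 0.08 m and y of knob_d in the frame of tin between -0.071 and 0.071 m and z of knob_d in the frame of tin between -0.005 and 0.095 m and x of knob_e in the frame of tin between -0.047 and 0.08 m and y of knob_e in the frame of tin between -0.071 and 0.071 m and z of knob_e in the frame of tin between -0.005 and 0.095 m and angle between tin's own z axis and vertical below 0.25 rad), for 0.3 s.
2. the flap is open and the tin is being tipped over it (value of joint flap above 0.6 rad and angle between tin's own z axis and vertical above 0.9 rad and horizontal distance between tin and flap_hinge below 0.22 m and height (world z) of tin above 0.12 m), for 0.05 s.
3. every knob lies in the boot tray (x of knob_a in the frame of tray_floor between -0.155 and 0.158 m and y of knob_a in the frame of tray_floor between -0.158 and 0.158 m and z of knob_a in the frame of tray_floor between -0.01 and 0.08 m and x of knob_b in the frame of tray_floor between -0.155 and 0.158 m and y of knob_b in the frame of tray_floor between -0.158 and 0.158 m and z of knob_b in the frame of tray_floor between -0.01 and 0.08 m and x of knob_c in the frame of tray_floor between -0.155 and 0.158 m and y of knob_c in the frame of tray_floor between -0.158 and 0.158 m and z of knob_c in the frame of tray_floor between -0.01 and 0.08 m and x of knob_d in the frame of tray_floor between -0.155 and 0.158 m and y of knob_d in the frame of tray_floor between -0.158 and 0.158 m and z of knob_d in the frame of tray_floor between -0.01 and 0.08 m and x of knob_e in the frame of tray_floor between -0.155 and 0.158 m and y of knob_e in the frame of tray_floor between -0.158 and 0.158 m and z of knob_e in the frame of tray_floor between -0.01 and 0.08 m), for 0.2 s.
At the end, for the whole second after the job is handed in: Every knob lies in the boot tray, the flap is shut (joint below 0.06 rad), and the tin stands upright (within 0.1 rad), at rest, its underside on the locker top (within 12 mm). All knobs were first in the tin together and were then tipped from it over the open flap (all of step 3 and value of joint flap below 0.06 rad and angle between tin's own z axis and vertical below 0.1 rad and height (world z) of tin between -0.01 and 0.012 m and linear speed of tin below 0.03 m/s); the robot touches nothing.
It fails at once if the whistle or the padlock is moved by more than 5 cm (distance of any of whistle, padlock from where it was at the start of the episode above 0.05 m).
Of knob_b, knob_c, knob_d, knob_e only 2 to 4 are there at a start; the rules pass over those that are not, and their reading is None.
At some moment in a run one of knob_b, knob_c, knob_d, knob_e, tin may be knocked a few centimetres aside while the robot is not near it.
It also fails if it takes over 210 s, if anything falls off the work surface, if the arm or the gripper's body presses on something with over 40 N, if the wrist force passes 120 N, or if a joint passes its speed limit or range.

## Working session

There is one attempt and no reset: what is moved stays moved. The work goes in short steps, Python scripts to look and compute and a tool call to move; the robot and the scene stay as the last step left them, time stands still between calls to the robot, and variables do not carry over. Pictures are saved under pics/ and viewed, at most 14 in all, crops included, and the job is handed in when it is done.

Besides the shell and the picture viewer there is one more tool, called after "Request:" as name([rows], argument=value, ...), one row to a line, values as JSON. send_rows: Moves the arm, as the interface text tells. Its arguments: {"type":"object","properties":{"rows":{"type":"array","items":{"type":"object","properties":{"x":{"type":"number","minimum":-1,"maximum":1},"y":{"type":"number","minimum":-1,"maximum":1},"z":{"type":"number","minimum":-1,"maximum":1},"ax":{"type":"number","minimum":-1,"maximum":1},"ay":{"type":"number","minimum":-1,"maximum":1},"az":{"type":"number","minimum":-1,"maximum":1},"jaw":{"type":"number"}}}}},"required":["rows"]}

```bash
mkdir -p pics
cat > h.py <<'E'
import numpy as np, cv2
from plant import bot
from scipy.spatial.transform import Rotation as Ro
def cloud(name):
    o=bot.get_obs(); im,d=bot.capture(name); m=bot.camera_model(name)
    f=210/np.tan(np.radians(m['vertical_fov']/2))
    v,u=np.mgrid[:420,:560]
    P=np.stack([(u-m['cx'])/f*d,(v-m['cy'])/f*d,d],-1)
    if name=='wrist':
        T=np.array(m['T_tool_cam']); P=P@T[:3,:3].T+T[:3,3]
        P=P@Ro.from_euler('xyz',o['tcp_rot']).as_matrix().T+o['tool_pos']
    else: P=(P-np.array(m['t']))@np.array(m['R'])
    P[d==0]=np.nan
    return im,P
def save(im,n): cv2.imwrite('pics/'+n+'.png',im[:,:,::-1])
E
python3 - <<'E'
from h import *
for n in ('scene','top'):
    im,P=cloud(n); save(im,n); np.save(n+'.npy',P)
    print({k:np.round(v,2) for k,v in bot.camera_model(n).items()})
print(bot.get_obs())
E
```

```text
{'vertical_fov': np.float64(48.34), 'cx': np.float64(279.93), 'cy': np.float64(204.27), 'R': array([[ 0.56,  0.83,  0.01],
       [ 0.5 , -0.33, -0.8 ],
       [-0.66,  0.45, -0.6 ]]), 't': array([-220.06, -125.6 , 1535.82])}
{'vertical_fov': np.float64(55.56), 'cx': np.float64(283.04), 'cy': np.float64(209.83), 'R': array([[ 0.01, -1.  , -0.03],
       [-0.99, -0.01, -0.12],
       [ 0.12,  0.03, -0.99]]), 't': array([ -51.66,  516.08, 1126.46])}
{'time': 0.1, 'joint_positions': array([-1.35802297e+00,  3.42633030e-01,  1.52487184e+00, -4.38610147e-05,
        1.27540518e+00, -1.45982354e-01]), 'dq': array([ 1.05737762e-03, -1.68864476e-03, -2.03662010e-03,  5.09087770e-05,
       -2.66803040e-03, -3.91873038e-04]), 'tau': array([ 2.56430882e-03, -4.32004738e+01, -2.44694620e+01,  7.19361333e-02,
        5.26263379e-02, -4.50610310e-05]), 'tool_pos': array([ 184.27595152, -491.22955565,  226.14217958]), 'tcp_rot': array([-3.14028316e+00, -1.50136492e-04,  3.58768412e-01]), 'contact_force': array([-0.73842827, -0.77177102,  0.06869472]), 'moment': array([-0.00144461,  0.02247227,  0.03853106]), 'finger_force': 0.0, 'grip_width': 91.72301138514442}
```

View pics/scene.png

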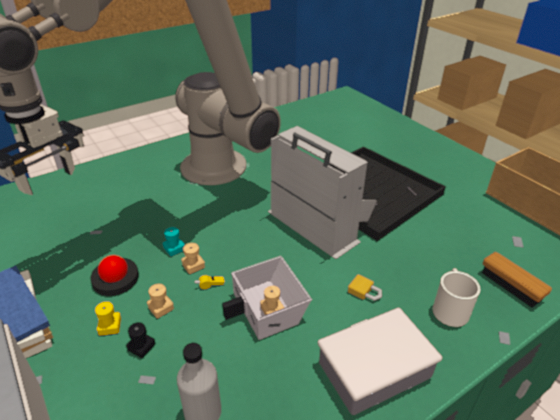

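View pics/top.png

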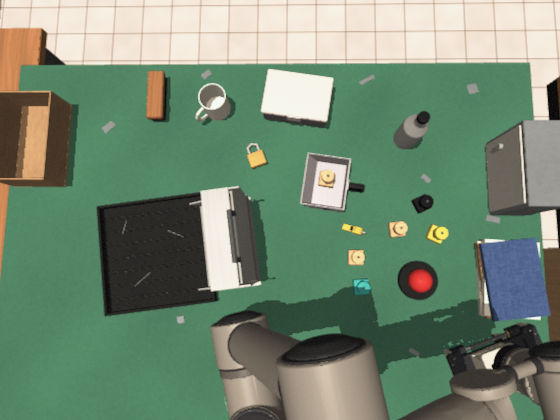

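The top view shows loose beech knobs at about (398,229) and (357,257), and a third in the tin at (327,178). The tin's handle is at (357,187) pointing right. The chute is at (232,240) with the flap on its right side, the whistle at (353,229), the padlock at (256,157). Black, yellow and turquoise decoys stand nearby. The scene view agrees: two loose beech knobs.

Run:
```python
from h import *
P=np.load('top.npy')
def reg(n,u0,u1,v0,v1,z0,z1):
    Q=P[v0:v1,u0:u1].reshape(-1,3); Q=Q[(Q[:,2]>z0)&(Q[:,2]<z1)]
    c,s,a=cv2.minAreaRect(Q[:,:2].astype(np.float32)); print(n,len(Q),'mean',Q.mean(0).round(1),'med',np.median(Q,0).round(1),'rect',np.round(c,1),np.round(s,1),round(a,1))
for n,u,v in (('k1',398,229),('k2',357,257),('kt',327,178)):
    reg(n+' foot',u-14,u+14,v-14,v+14,52,85)
for n,u,v in (('k1',398,229),('k2',357,257)):
    reg(n+' all',u-14,u+14,v-14,v+14,12,85)
reg('table',300,320,320,340,-20,20)
reg('rim',295,353,150,215,50,75)
reg('handle',350,370,178,198,48,75)
reg('whistle',338,368,218,240,10,45)
reg('padl',244,270,140,170,10,45)
reg('turq',350,373,275,297,12,85)
reg('chute roof',195,245,180,300,235,260)
reg('bar',220,262,180,295,262,300)
S=np.load('scene.npy')
Q=S[125:175,285:335].reshape(-1,3);Q=Q[(Q[:,2]>258)&(Q[:,2]<300)];print('bar scene',len(Q),cv2.minAreaRect(Q[:,:2].astype(np.float32)),Q[:,2].max())
```

```text
k1 foot 138 mean [ 466.2 -377.2   60.7] med [ 466.7 -377.3   60.7] rect [ 466.9 -377.1] [33.9 34.1] 85.2
k2 foot 129 mean [ 384.2 -257.6   61. ] med [ 385.1 -257.3   61.1] rect [ 383.9 -257.6] [32.8 33.6] 46.3
kt foot 127 mean [ 611.6 -174.4   65. ] med [ 611.9 -174.6   65.1] rect [ 612.4 -174.7] [32.9 34.8] 63.3
k1 all 257 mean [ 464.5 -373.1   42.5] med [ 464.  -371.5   57. ] rect [ 466.2 -377. ] [43.6 42.6] 7.5
k2 all 243 mean [ 384.1 -254.9   42.4] med [ 385.1 -254.    57.8] rect [ 384.2 -257.6] [43.  42.9] 0.6
table 356 mean [ 177.6 -124.2   -0.4] med [ 178.5 -124.3   -0.4] rect [ 174.6 -126. ] [54.3 54.9] 0.3
rim 682 mean [ 604.  -166.4   62.8] med [ 607.4 -169.1   64.2] rect [ 596.6 -175.5] [139.5 150.3] 81.8
handle 91 mean [ 583.8 -257.2   58. ] med [ 583.1 -257.3   58.2] rect [ 584.5 -257.2] [41.5 16.1] 82.1
whistle 138 mean [ 464.1 -251.9   19.8] med [ 463.8 -252.4   20.3] rect [ 463.8 -253.5] [66.4 19.3] 72.4
padl 303 mean [679.7  35.8  18.7] med [677.   35.4  19.5] rect [687.3  38.6] [73.9 49.8] 20.6
turq 250 mean [ 301.6 -268.    43.8] med [ 301.2 -266.9   58.5] rect [ 299.7 -271.3] [43.4 42. ] 3.3
chute roof 2841 mean [421.7  93.5 244.8] med [419.9  94.4 245.1] rect [424.5  84. ] [238.4  91.6] 7.1
bar 283 mean [427.5  61.3 273.6] med [427.9  60.9 273.9] rect [428.   62.1] [122.3  12.6] 8.0
bar scene 255 ((429.6075439453125, 61.596290588378906), (124.9700927734375, 14.042922019958496), 8.403946876525879) 278.30785247147367
```

```bash
cat >> h.py <<'E'
import json
def log():
    o=bot.get_obs(); open('log.txt','a').write(json.dumps([list(map(float,o['joint_positions'])),list(map(float,o['tool_pos'])),list(map(float,o['tcp_rot']))])+'\n'); return o
def M(rpy): return Ro.from_euler('xyz',rpy)
def plan(targets,start=None):
    "targets: list of (pos,Rotation); prints shift/turn in units, each from the former"
    o=log(); p,R=(np.array(o['tool_pos']),M(o['tcp_rot'])) if start is None else start
    print('t',round(o['time'],2),'pos',p.round(1),'rpy',R.as_euler('xyz').round(3),'q',o['joint_positions'].round(2),'w',round(o['grip_width'],1),'F',o['contact_force'].round(1))
    for q,S in targets:
        q=np.array(q,float); d=R.inv().apply(q-p)/200; w=(R.inv()*S).as_rotvec()/np.radians(60)
        print('  xyz',d.round(3),'a',w.round(3),'rows>=%.1f'%max(np.linalg.norm(d)*3.2,np.degrees(np.linalg.norm(w)*np.pi/3)/10.7)); p,R=q,S
def down(yaw): return M([np.pi,0,yaw])
E
python3 - <<'E'
from h import *
plan([((466.5,-377,200),down(.13)),((466.5,-377,110),down(.13)),((466.5,-377,34),down(.13))])
E
```

```text
t 0.1 pos [ 184.3 -491.2  226.1] rpy [-3.14  -0.     0.359] q [-1.36  0.34  1.52 -0.    1.28 -0.15] w 91.7 F [-0.7 -0.8  0.1]
  xyz [ 1.522 -0.039  0.131] a [-0.001  0.     0.218] rows>=4.9
  xyz [ 0.   -0.    0.45] a [0. 0. 0.] rows>=1.4
  xyz [ 0.   -0.    0.38] a [0. 0. 0.] rows>=1.2
```

Request:
send_rows([
  {"x":0.3,"jaw":0.4},
  {"x":0.6,"jaw":0.4},
  {"x":0.9,"jaw":0.4},
  {"x":0.9,"jaw":0.4},
  {"x":0.9,"jaw":0.4},
  {"x":0.9,"jaw":0.4},
  {"x":0.9,"jaw":0.4},
  {"x":0.9,"jaw":0.4},
  {"x":0.9,"jaw":0.4},
  {"x":0.9,"jaw":0.4},
])

```text
schema error: expected keys x, y, z, ax, ay, az, jaw
```

Request:
send_rows([
  {"x":0.3,"az":0.1,"jaw":0.4},
  {"x":0.5,"y":-0.04,"z":0.1,"az":0.22,"jaw":0.4},
  {"x":0.622,"y":-0.04,"z":0.13,"az":0.22,"jaw":0.4},
  {"x":0.622,"y":-0.04,"z":0.13,"az":0.22,"jaw":0.4},
  {"x":0.622,"y":-0.04,"z":0.13,"az":0.22,"jaw":0.4},
  {"x":0.622,"y":-0.04,"z":0.13,"az":0.22,"jaw":0.4},
  {"x":0.622,"y":-0.04,"z":0.13,"az":0.22,"jaw":0.4},
  {"x":0.622,"y":-0.04,"z":0.13,"az":0.22,"jaw":0.4},
  {"x":0.622,"y":-0.04,"z":0.13,"az":0.22,"jaw":0.4},
  {"x":0.622,"y":-0.04,"z":0.13,"az":0.22,"jaw":0.4},
])

```text
schema error: expected keys x, y, z, ax, ay, az, jaw
```

Run:
```python
from h import *
im,P=cloud('wrist'); save(im,'w1')
m=(P[...,2]>52)&(P[...,2]<70)
n,l,s,c=cv2.connectedComponentsWithStats(m.astype(np.uint8))
for i in range(1,n):
    if s[i,4]>300: print(s[i],np.nanmean(P[l==i],0).round(1), cv2.minAreaRect(P[l==i][:,:2].astype(np.float32)),im[l==i].mean(0).round())
plan([((466.5,-377,34),down(.13))])
```

```text
[ 88   0  43  27 886] [ 294.5 -276.2   60.4] ((293.7192687988281, -274.5064392089844), (21.26327896118164, 36.17149353027344), 24.453903198242188) [ 51. 136. 125.]
[  394     0   166   237 27292] [ 329.2 -667.9   63.5] ((329.55670166015625, -680.333740234375), (210.80104064941406, 152.4575653076172), 6.895439147949219) [105. 129. 178.]
[ 247   17   56   63 2698] [ 319.7 -433.3   60.9] ((320.4977111816406, -432.522216796875), (55.7988395690918, 55.171287536621094), 21.42551040649414) [247.  68.  62.]
t 0.15 pos [ 184.3 -491.3  226.2] rpy [-3.14  -0.     0.359] q [-1.36  0.34  1.52  0.    1.28 -0.15] w 91.8 F [-0.5  0.5 -0.5]
  xyz [ 1.522 -0.038  0.961] a [-0.001 -0.     0.218] rows>=5.8
```

View pics/w1.png

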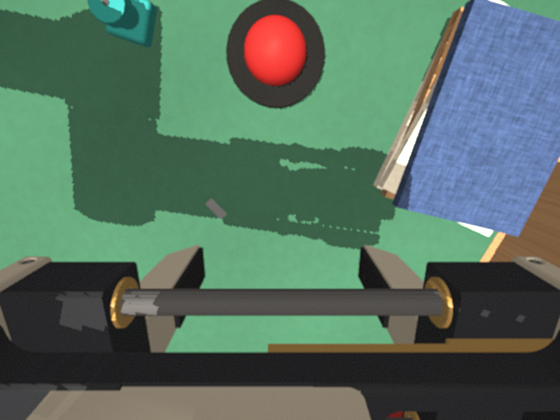

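That view is still the start pose: red dome at (275,50), turquoise decoy at (120,15). The rows were refused because every row needs all its keys.

Request:
send_rows([
  {"x":0.3,"y":0,"z":0,"ax":0,"ay":0,"az":0,"jaw":0.4},
  {"x":0.6,"y":0,"z":0,"ax":0,"ay":0,"az":0,"jaw":0.4},
  {"x":0.9,"y":0,"z":0,"ax":0,"ay":0,"az":0,"jaw":0.4},
  {"x":0.9,"y":0,"z":0,"ax":0,"ay":0,"az":0,"jaw":0.4},
  {"x":0.9,"y":0,"z":0,"ax":0,"ay":0,"az":0,"jaw":0.4},
  {"x":0.9,"y":0,"z":0,"ax":0,"ay":0,"az":0,"jaw":0.4},
  {"x":0.9,"y":0,"z":0,"ax":0,"ay":0,"az":0,"jaw":0.4},
  {"x":0.9,"y":0,"z":0,"ax":0,"ay":0,"az":0,"jaw":0.4},
  {"x":0.9,"y":0,"z":0,"ax":0,"ay":0,"az":0,"jaw":0.4},
  {"x":0.9,"y":0,"z":0,"ax":0,"ay":0,"az":0,"jaw":0.4},
])

```text
time: 1.4
tool_pos: [352.8, -428.4, 226.8]
tcp_rot: [3.141, -0.0, 0.359]
contact_force: [-0.3, -0.1, -0.5]
grip_width: 63.8
finger_force: 0.0
```

Request:
send_rows([
  {"x":0.3,"y":-0.02,"z":0.05,"ax":0,"ay":0,"az":0.1,"jaw":0.4},
  {"x":0.5,"y":-0.04,"z":0.1,"ax":0,"ay":0,"az":0.2,"jaw":0.4},
  {"x":0.622,"y":-0.04,"z":0.13,"ax":0,"ay":0,"az":0.22,"jaw":0.4},
  {"x":0.622,"y":-0.04,"z":0.13,"ax":0,"ay":0,"az":0.22,"jaw":0.4},
  {"x":0.622,"y":-0.04,"z":0.13,"ax":0,"ay":0,"az":0.22,"jaw":0.4},
  {"x":0.622,"y":-0.04,"z":0.13,"ax":0,"ay":0,"az":0.22,"jaw":0.4},
  {"x":0.622,"y":-0.04,"z":0.13,"ax":0,"ay":0,"az":0.22,"jaw":0.4},
  {"x":0.622,"y":-0.04,"z":0.13,"ax":0,"ay":0,"az":0.22,"jaw":0.4},
  {"x":0.622,"y":-0.04,"z":0.13,"ax":0,"ay":0,"az":0.22,"jaw":0.4},
  {"x":0.622,"y":-0.04,"z":0.13,"ax":0,"ay":0,"az":0.22,"jaw":0.4},
])

```text
time: 2.65
tool_pos: [466.5, -377.2, 200.7]
tcp_rot: [3.142, 0.0, 0.128]
contact_force: [-0.1, 0.3, 0.2]
grip_width: 64.2
finger_force: 0.0
```

```bash
cat >> h.py <<'E'
def comps(P,im,z0,z1,k=300):
    m=(P[...,2]>z0)&(P[...,2]<z1)
    n,l,s,c=cv2.connectedComponentsWithStats(m.astype(np.uint8))
    for i in range(1,n):
        if s[i,4]>k:
            r=cv2.minAreaRect(P[l==i][:,:2].astype(np.float32)); print(s[i],np.nanmean(P[l==i],0).round(1),np.round(r[0],1),np.round(r[1],1),round(r[2],1),im[l==i].mean(0).round())
E
python3 - <<'E'
from h import *
im,P=cloud('wrist'); comps(P,im,52,70)
im,P=cloud('top'); save(im,'t2')
plan([((466.5,-377,34),down(.13))])
E
```

```text
[   0    0  195  133 4819] [ 568.1 -189.5   60.2] [ 577.8 -192. ] [170.5 117.1] 82.4 [147. 139. 135.]
[  47    0   52   37 1471] [ 608.5 -177.6   64.1] [ 608.4 -175. ] [26.4 36.3] 15.3 [214. 197. 144.]
[ 347  117   38   37 1106] [ 542.4 -450.2   61.2] [ 542.  -451.1] [34.3 35. ] 7.0 [37. 37. 36.]
[540 134  20  62 652] [ 532.1 -646.3   59.5] [ 538.  -645.9] [59.4  8.3] 8.1 [126. 119. 107.]
[265 182  34  34 906] [ 467.8 -376.8   61.2] [ 467.3 -377.2] [34.6 34.7] 7.5 [194. 148. 102.]
[365 207  35  34 897] [ 454.3 -487.2   60.8] [ 453.  -488.3] [35.  34.7] 29.7 [196. 160.  60.]
[149 240  35  26 617] [ 390.8 -258.6   60.2] [ 389.5 -257.9] [35.1 25.9] 85.3 [231. 215. 161.]
[464 257  50  29 722] [ 420.8 -621.7   61.5] [ 420.6 -618.2] [52.2 31.6] 79.2 [ 87. 107. 147.]
[289 316  45  22 776] [ 319.1 -431.4   62.8] [ 315.9 -432.8] [35.  54.3] 4.1 [249.  72.  64.]
t 2.75 pos [ 466.6 -377.2  200.7] rpy [3.142 0.    0.128] q [-0.81  0.5   1.35 -0.    1.29  0.63] w 63.9 F [-0.5  0.7 -0.2]
  xyz [-0.    -0.001  0.834] a [ 0.     0.    -0.001] rows>=2.7
```

Request:
send_rows([
  {"x":0,"y":0,"z":0.25,"ax":0,"ay":0,"az":0,"jaw":0.4},
  {"x":0,"y":0,"z":0.5,"ax":0,"ay":0,"az":0,"jaw":0.4},
  {"x":0,"y":0,"z":0.7,"ax":0,"ay":0,"az":0,"jaw":0.4},
  {"x":0,"y":0,"z":0.83,"ax":0,"ay":0,"az":0,"jaw":0.4},
  {"x":0,"y":0,"z":0.83,"ax":0,"ay":0,"az":0,"jaw":0.4},
  {"x":0,"y":0,"z":0.83,"ax":0,"ay":0,"az":0,"jaw":-0.6},
  {"x":0,"y":0,"z":0.83,"ax":0,"ay":0,"az":0,"jaw":-0.6},
  {"x":0,"y":0,"z":0.83,"ax":0,"ay":0,"az":0,"jaw":-0.6},
  {"x":0,"y":0,"z":0.83,"ax":0,"ay":0,"az":0,"jaw":-0.6},
  {"x":0,"y":0,"z":0.83,"ax":0,"ay":0,"az":0,"jaw":-0.6},
])

```text
time: 4.0
tool_pos: [467.0, -377.6, 35.6]
tcp_rot: [3.14, -0.001, 0.128]
contact_force: [-0.5, 0.6, 5.6]
grip_width: 35.4
finger_force: 30.0
```

Request:
send_rows([
  {"x":0,"y":0,"z":-0.2,"ax":0,"ay":0,"az":0,"jaw":-0.6},
  {"x":0,"y":0,"z":-0.4,"ax":0,"ay":0,"az":0,"jaw":-0.6},
  {"x":0,"y":0,"z":-0.6,"ax":0,"ay":0,"az":0,"jaw":-0.6},
  {"x":0,"y":0,"z":-0.6,"ax":0,"ay":0,"az":0,"jaw":-0.6},
  {"x":0,"y":0,"z":-0.6,"ax":0,"ay":0,"az":0,"jaw":-0.6},
  {"x":0,"y":0,"z":-0.6,"ax":0,"ay":0,"az":0,"jaw":-0.6},
  {"x":0,"y":0,"z":-0.6,"ax":0,"ay":0,"az":0,"jaw":-0.6},
  {"x":0,"y":0,"z":-0.6,"ax":0,"ay":0,"az":0,"jaw":-0.6},
  {"x":0,"y":0,"z":-0.6,"ax":0,"ay":0,"az":0,"jaw":-0.6},
  {"x":0,"y":0,"z":-0.6,"ax":0,"ay":0,"az":0,"jaw":-0.6},
])

```text
time: 5.25
tool_pos: [466.6, -377.2, 154.7]
tcp_rot: [3.142, 0.0, 0.128]
contact_force: [-0.8, 1.2, 0.4]
grip_width: 35.0
finger_force: 30.0
```

Run:
```python
from h import *
im,P=cloud('top'); 
Q=P[140:225,285:375].reshape(-1,3)
R=Ro.from_euler('z',-82,degrees=True)
L=R.apply(Q-[594.9,-181.7,0])
for z0,z1 in((48,72),):
    q=L[(L[:,2]>z0)&(L[:,2]<z1)]; print(np.percentile(q[:,0],[.5,2,98,99.5]).round(1),np.percentile(q[:,1],[.5,2,98,99.5]).round(1))
h=L[(L[:,2]>50)&(L[:,2]<64)&(L[:,0]<-52)];print('handle',h.min(0).round(1),h.max(0).round(1))
f=L[(L[:,2]>58)&(np.abs(L[:,0]-10)<25)&(np.abs(L[:,1]+16)<25)];print('knobA foot',f.mean(0).round(1))
f=L[(L[:,2]>15)&(L[:,2]<30)&(np.abs(L[:,0])<40)&(np.abs(L[:,1])<60)];print('knobA head',cv2.minAreaRect(f[:,:2].astype(np.float32)))
f=L[(L[:,2]>0)&(L[:,2]<10)];print('floor',f.min(0),f.max(0))
tin=np.array([594.9,-181.7,0]); 
place=Ro.from_euler('z',82,degrees=True).apply([2,46,0])+tin; print(place)
y=np.radians(-8)
plan([(place+[0,0,150],down(y)),(place+[0,0,40],down(y))])
```

```text
[-95.4 -89.9  75.1  75.9] [-75.2 -74.4  73.1  73.7]
handle [-97.1 -13.2  50.7] [-52.1  11.   63.5]
knobA foot [  9.6 -15.8  65.6]
knobA head ((9.847311019897461, -16.573741912841797), (44.99345016479492, 43.812713623046875), 88.97109985351562)
floor [-1.47382341e+02 -1.54394666e+02  9.58281004e-04] [149.83482836 133.98997918   9.96553161]
[ 549.62601504 -173.31750122    0.        ]
t 5.3 pos [ 466.6 -377.2  154.7] rpy [ 3.142 -0.     0.128] q [-0.81  0.54  1.41 -0.    1.19  0.63] w 35.4 F [-0.1  0.1 -0.6]
  xyz [ 0.542 -0.958  0.024] a [ 0.    -0.     0.256] rows>=3.5
  xyz [ 0.   -0.    0.55] a [0. 0. 0.] rows>=1.8
```

Request:
send_rows([
  {"x":0.14,"y":-0.24,"z":0,"ax":0,"ay":0,"az":0.06,"jaw":-0.6},
  {"x":0.28,"y":-0.48,"z":0,"ax":0,"ay":0,"az":0.12,"jaw":-0.6},
  {"x":0.42,"y":-0.72,"z":0,"ax":0,"ay":0,"az":0.18,"jaw":-0.6},
  {"x":0.52,"y":-0.91,"z":0,"ax":0,"ay":0,"az":0.23,"jaw":-0.6},
  {"x":0.557,"y":-0.983,"z":0,"ax":0,"ay":0,"az":0.256,"jaw":-0.6},
  {"x":0.557,"y":-0.983,"z":0,"ax":0,"ay":0,"az":0.256,"jaw":-0.6},
  {"x":0.557,"y":-0.983,"z":0,"ax":0,"ay":0,"az":0.256,"jaw":-0.6},
  {"x":0.557,"y":-0.983,"z":0,"ax":0,"ay":0,"az":0.256,"jaw":-0.6},
  {"x":0.557,"y":-0.983,"z":0,"ax":0,"ay":0,"az":0.256,"jaw":-0.6},
  {"x":0.557,"y":-0.983,"z":0,"ax":0,"ay":0,"az":0.256,"jaw":-0.6},
])

```text
time: 6.55
tool_pos: [551.8, -168.4, 154.7]
tcp_rot: [3.142, 0.0, -0.14]
contact_force: [0.7, 0.2, -0.6]
grip_width: 35.6
finger_force: 30.0
```

Request:
send_rows([
  {"x":0,"y":0,"z":0.15,"ax":0,"ay":0,"az":0,"jaw":-0.6},
  {"x":0,"y":0,"z":0.25,"ax":0,"ay":0,"az":0,"jaw":-0.6},
  {"x":0,"y":0,"z":0.35,"ax":0,"ay":0,"az":0,"jaw":-0.6},
  {"x":0,"y":0,"z":0.42,"ax":0,"ay":0,"az":0,"jaw":-0.6},
  {"x":0,"y":0,"z":0.48,"ax":0,"ay":0,"az":0,"jaw":-0.6},
  {"x":0,"y":0,"z":0.52,"ax":0,"ay":0,"az":0,"jaw":-0.6},
  {"x":0,"y":0,"z":0.55,"ax":0,"ay":0,"az":0,"jaw":-0.6},
  {"x":0,"y":0,"z":0.565,"ax":0,"ay":0,"az":0,"jaw":-0.6},
  {"x":0,"y":0,"z":0.565,"ax":0,"ay":0,"az":0,"jaw":-0.6},
  {"x":0,"y":0,"z":0.565,"ax":0,"ay":0,"az":0,"jaw":-0.6},
])

```text
time: 7.8
tool_pos: [552.1, -168.1, 42.0]
tcp_rot: [3.141, -0.001, -0.14]
contact_force: [-0.1, 0.1, 0.3]
grip_width: 35.0
finger_force: 30.0
```

Request:
send_rows([
  {"x":0,"y":0,"z":0,"ax":0,"ay":0,"az":0,"jaw":-0.02},
  {"x":0,"y":0,"z":0,"ax":0,"ay":0,"az":0,"jaw":-0.02},
  {"x":0,"y":0,"z":0,"ax":0,"ay":0,"az":0,"jaw":-0.02},
  {"x":0,"y":0,"z":-0.15,"ax":0,"ay":0,"az":0,"jaw":-0.02},
  {"x":0,"y":0,"z":-0.35,"ax":0,"ay":0,"az":0,"jaw":-0.02},
  {"x":0.15,"y":-0.008,"z":-0.35,"ax":0,"ay":0,"az":0,"jaw":-0.02},
  {"x":0.3,"y":-0.008,"z":-0.35,"ax":0,"ay":0,"az":0,"jaw":-0.02},
  {"x":0.3,"y":-0.008,"z":-0.35,"ax":0,"ay":0,"az":0,"jaw":-0.02},
  {"x":0.3,"y":-0.008,"z":-0.35,"ax":0,"ay":0,"az":0,"jaw":-0.02},
  {"x":0.3,"y":-0.008,"z":-0.35,"ax":0,"ay":0,"az":0,"jaw":-0.02},
])

```text
time: 9.05
tool_pos: [610.6, -174.6, 111.6]
tcp_rot: [-3.141, 0.001, -0.14]
contact_force: [1.1, -0.3, 0.6]
grip_width: 45.4
finger_force: 0.0
```

Run:
```python
from h import *
im,P=cloud('wrist'); save(im,'w3'); comps(P,im,54,75)
plan([])
```

```text
[ 181  150  237  112 5612] [ 632.9 -181.8   62.7] [ 625.  -195.1] [174.2  87.3] 82.1 [125. 117. 113.]
[ 255  203   48   49 1825] [ 615.  -173.4   65.3] [ 613.4 -173.2] [35.3 34.8] 39.6 [188. 143.  99.]
[264 276  40  13 394] [ 566.5 -169.9   61.6] [ 564.2 -169.9] [32.3 11.3] 80.2 [163. 123.  85.]
[ 227  316  110   18 1541] [ 528.  -162.2   62.7] [ 531.3 -163.4] [90.4 17.9] 82.6 [132. 121. 114.]
t 9.1 pos [ 610.8 -174.6  111.8] rpy [-3.142e+00  1.000e-03 -1.400e-01] q [-0.4   0.64  1.35 -0.    1.15  1.31] w 44.9 F [-1.2  0.2 -0.7]
```

View pics/w3.png

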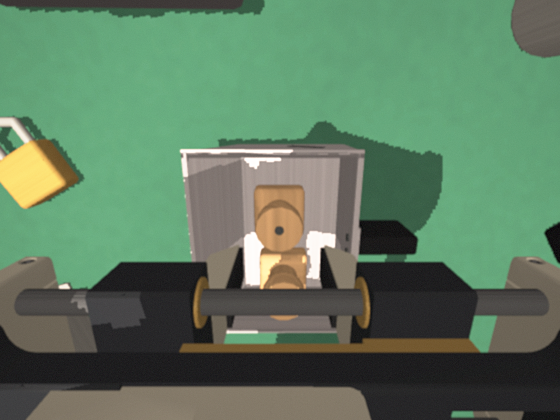

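Both knobs are standing in the tin, A at (279,225) and B at (283,275). The padlock at (35,165) is well clear. Next I slide A towards the far wall.

Request:
send_rows([
  {"x":0.012,"y":0,"z":0.12,"ax":0,"ay":0,"az":0,"jaw":-0.02},
  {"x":0.012,"y":0,"z":0.24,"ax":0,"ay":0,"az":0,"jaw":-0.02},
  {"x":0.012,"y":0,"z":0.35,"ax":0,"ay":0,"az":0,"jaw":-0.02},
  {"x":0.012,"y":0,"z":0.35,"ax":0,"ay":0,"az":0,"jaw":-0.5},
  {"x":0.012,"y":0,"z":0.35,"ax":0,"ay":0,"az":0,"jaw":-0.5},
  {"x":0.012,"y":0,"z":0.35,"ax":0,"ay":0,"az":0,"jaw":-0.5},
  {"x":0.012,"y":0,"z":0.34,"ax":0,"ay":0,"az":0,"jaw":-0.5},
  {"x":0.08,"y":0,"z":0.34,"ax":0,"ay":0,"az":0,"jaw":-0.5},
  {"x":0.15,"y":0,"z":0.34,"ax":0,"ay":0,"az":0,"jaw":-0.5},
  {"x":0.15,"y":0,"z":0.34,"ax":0,"ay":0,"az":0,"jaw":-0.5},
])

```text
time: 10.35
tool_pos: [641.9, -179.0, 44.1]
tcp_rot: [3.141, -0.001, -0.139]
contact_force: [0.5, 0.3, -0.6]
grip_width: 35.2
finger_force: 30.0
```

Request:
send_rows([
  {"x":0,"y":0,"z":0,"ax":0,"ay":0,"az":0,"jaw":0},
  {"x":0,"y":0,"z":0,"ax":0,"ay":0,"az":0,"jaw":0},
  {"x":0,"y":0,"z":0,"ax":0,"ay":0,"az":0,"jaw":0},
  {"x":0,"y":0,"z":-0.2,"ax":0,"ay":0,"az":0,"jaw":0},
  {"x":0,"y":0,"z":-0.4,"ax":0,"ay":0,"az":0,"jaw":0},
  {"x":0,"y":0,"z":-0.6,"ax":0,"ay":0,"az":0,"jaw":0},
  {"x":-0.2,"y":0,"z":-0.7,"ax":0,"ay":0,"az":0,"jaw":0.4},
  {"x":-0.4,"y":0,"z":-0.7,"ax":0,"ay":0,"az":0,"jaw":0.4},
  {"x":-0.5,"y":0,"z":-0.7,"ax":0,"ay":0,"az":0,"jaw":0.4},
  {"x":-0.5,"y":0,"z":-0.7,"ax":0,"ay":0,"az":0,"jaw":0.4},
])

```text
time: 11.6
tool_pos: [541.4, -164.9, 184.4]
tcp_rot: [3.141, -0.0, -0.14]
contact_force: [0.3, 0.0, 0.2]
grip_width: 64.4
finger_force: 0.0
```

Run:
```python
from h import *
im,P=cloud('wrist'); save(im,'w4'); comps(P,im,54,75)
im,P=cloud('top'); comps(P,im,54,75,60)
plan([((385,-257.6,150),down(.01)),((385,-257.6,35),down(.01))])
```

```text
[ 201   56  193  168 6469] [ 603.2 -171.5   62.8] [ 594.5 -190.8] [174.4 149.6] 81.7 [146. 138. 133.]
[ 261   73   40   44 1363] [ 641.2 -178.4   66. ] [ 641.2 -178.1] [34.3 35.1] 82.9 [249. 236. 173.]
[ 265  174   37   38 1079] [ 553.4 -168.    65.4] [ 552.7 -168. ] [34.9 35. ] 83.2 [179. 136.  94.]
[  0 224  92  47 905] [531.4  58.2  64.6] [540.1  83. ] [93.8 39.8] 69.1 [90. 85. 79.]
[ 261   69   73   53 2981] [848.1 -86.4  70.2] [849.9 -85.9] [196.1 140.2] 81.4 [236. 233. 221.]
[201  86  23  15  84] [864.6 171.9  64.9] [860.1 168.9] [28.2 69.3] 25.4 [109. 102.  92.]
[  0  96  50  82 541] [747.7 760.5  64.2] [749.5 759.9] [115.3 274.5] 62.7 [67. 51. 36.]
[  0  96  63  88 450] [699.3 628.9  65. ] [683.4 639.8] [134.8 302.8] 58.6 [67. 51. 36.]
[202  97  26  17  74] [810.3 144.4  64.9] [813.8 148.5] [27.6 82.8] 32.3 [104.  97.  87.]
[398 127  21  18  71] [ 720.3 -393.4   64. ] [ 724.9 -396. ] [65.  27.4] 49.0 [78. 75. 70.]
[493 135  21  78 301] [ 611.4 -647.8   64.7] [ 616.9 -650.2] [220.6  33.8] 7.2 [94. 89. 81.]
[421 195  13  13 132] [ 541.7 -451.8   60.7] [ 541.8 -451.6] [33.6 33.7
[... 151 characters left out ...]
9.    61.1] [ 452.9 -489.8] [34.6 34.5] 45.1 [222. 212.  96.]
[ 480  237   71   84 4524] [ 328.1 -679.7   63.3] [ 329.3 -681.9] [210.5 155.5] 6.9 [ 78.  97. 133.]
[352 250  13  13 131] [ 384.  -257.6   61.2] [ 385.3 -257.3] [33.2 33.1] 0.7 [208. 181. 128.]
[412 271  21  20 293] [ 320.9 -431.9   61.6] [ 320.2 -433.4] [51.9 52.4] 67.0 [212.  55.  52.]
[358 281  13  13 135] [ 300.4 -272.    61.5] [ 300.9 -272.7] [32.8 33.5] 1.3 [ 79. 181. 167.]
t 11.7 pos [ 542.8 -165.2  184.1] rpy [ 3.141e+00 -1.000e-03 -1.400e-01] q [-0.43  0.45  1.47  0.    1.21  1.28] w 64.2 F [-0.1  0.1  0.3]
  xyz [-0.717  0.567  0.17 ] a [ 0.    -0.001 -0.143] rows>=3.0
  xyz [ 0.    -0.     0.575] a [0. 0. 0.] rows>=1.8
```

Request:
send_rows([
  {"x":-0.18,"y":0.14,"z":0,"ax":0,"ay":0,"az":-0.04,"jaw":0.4},
  {"x":-0.36,"y":0.28,"z":0,"ax":0,"ay":0,"az":-0.08,"jaw":0.4},
  {"x":-0.54,"y":0.42,"z":0.05,"ax":0,"ay":0,"az":-0.11,"jaw":0.4},
  {"x":-0.66,"y":0.52,"z":0.12,"ax":0,"ay":0,"az":-0.143,"jaw":0.4},
  {"x":-0.717,"y":0.567,"z":0.17,"ax":0,"ay":0,"az":-0.143,"jaw":0.4},
  {"x":-0.717,"y":0.567,"z":0.17,"ax":0,"ay":0,"az":-0.143,"jaw":0.4},
  {"x":-0.717,"y":0.567,"z":0.17,"ax":0,"ay":0,"az":-0.143,"jaw":0.4},
  {"x":-0.717,"y":0.567,"z":0.17,"ax":0,"ay":0,"az":-0.143,"jaw":0.4},
  {"x":-0.717,"y":0.567,"z":0.17,"ax":0,"ay":0,"az":-0.143,"jaw":0.4},
  {"x":-0.717,"y":0.567,"z":0.17,"ax":0,"ay":0,"az":-0.143,"jaw":0.4},
])

```text
time: 12.95
tool_pos: [384.7, -257.1, 149.8]
tcp_rot: [3.141, -0.0, 0.011]
contact_force: [-0.4, 0.3, 0.0]
grip_width: 64.2
finger_force: 0.0
```

Run:
```python
from h import *
im,P=cloud('wrist'); comps(P,im,54,75)
plan([((385,-257.6,35),down(.01))])
```

```text
[  54    0  184   49 2310] [ 529.5 -159.5   64.8] [ 540.7 -157.9] [126.4  33.6] 82.0 [201. 192. 187.]
[135   0  52  22 801] [ 539.6 -170.7   63.7] [ 540.  -169.1] [12.6 34.1] 5.0 [209. 191. 142.]
[ 519    0   41   42 1451] [ 536.6 -444.5   60.6] [ 537.5 -445.3] [30.6 24.2] 16.7 [38. 37. 37.]
[537 117  23  43 720] [ 451.2 -476.2   59.8] [ 451.4 -477.3] [33.6 14.9] 9.4 [219. 205.  83.]
[ 261  194   41   41 1257] [ 385.4 -256.8   61.1] [ 384.6 -256.8] [34.8 35.1] 62.8 [197. 150. 104.]
[447 252  43  23 360] [ 340.8 -435.3   57.5] [ 339.9 -436.3] [43.1 14.6] 73.5 [247.  63.  57.]
t 13.0 pos [ 384.6 -257.2  149.8] rpy [ 3.141 -0.     0.01 ] q [-0.76  0.31  1.8  -0.    1.03  0.81] w 64.0 F [-0.2  0.2  1.2]
  xyz [0.002 0.002 0.574] a [ 0. -0.  0.] rows>=1.8
```

Request:
send_rows([
  {"x":0,"y":0,"z":0.2,"ax":0,"ay":0,"az":0,"jaw":0.4},
  {"x":0,"y":0,"z":0.4,"ax":0,"ay":0,"az":0,"jaw":0.4},
  {"x":0,"y":0,"z":0.53,"ax":0,"ay":0,"az":0,"jaw":0.4},
  {"x":0,"y":0,"z":0.575,"ax":0,"ay":0,"az":0,"jaw":0.4},
  {"x":0,"y":0,"z":0.575,"ax":0,"ay":0,"az":0,"jaw":0.4},
  {"x":0,"y":0,"z":0.575,"ax":0,"ay":0,"az":0,"jaw":-0.6},
  {"x":0,"y":0,"z":0.575,"ax":0,"ay":0,"az":0,"jaw":-0.6},
  {"x":0,"y":0,"z":0.575,"ax":0,"ay":0,"az":0,"jaw":-0.6},
  {"x":0,"y":0,"z":0.575,"ax":0,"ay":0,"az":0,"jaw":-0.6},
  {"x":0,"y":0,"z":0.575,"ax":0,"ay":0,"az":0,"jaw":-0.6},
])

```text
time: 14.25
tool_pos: [384.6, -257.5, 35.1]
tcp_rot: [3.141, -0.001, 0.01]
contact_force: [-0.5, 0.7, 5.9]
grip_width: 35.3
finger_force: 30.0
```

Request:
send_rows([
  {"x":0,"y":0,"z":-0.2,"ax":0,"ay":0,"az":0,"jaw":-0.6},
  {"x":0,"y":0,"z":-0.4,"ax":0,"ay":0,"az":0,"jaw":-0.6},
  {"x":0,"y":0,"z":-0.6,"ax":0,"ay":0,"az":0,"jaw":-0.6},
  {"x":0.1,"y":0,"z":-0.6,"ax":0,"ay":0,"az":0,"jaw":-0.6},
  {"x":0.2,"y":0,"z":-0.6,"ax":0,"ay":0,"az":0,"jaw":-0.6},
  {"x":0.2,"y":0,"z":-0.6,"ax":0,"ay":0,"az":0,"jaw":-0.6},
  {"x":0.2,"y":0,"z":-0.6,"ax":0,"ay":0,"az":0,"jaw":-0.6},
  {"x":0.2,"y":0,"z":-0.6,"ax":0,"ay":0,"az":0,"jaw":-0.6},
  {"x":0.2,"y":0,"z":-0.6,"ax":0,"ay":0,"az":0,"jaw":-0.6},
  {"x":0.2,"y":0,"z":-0.6,"ax":0,"ay":0,"az":0,"jaw":-0.6},
])

```text
time: 15.5
tool_pos: [424.2, -257.0, 154.8]
tcp_rot: [3.141, -0.0, 0.01]
contact_force: [-0.3, -0.2, -0.1]
grip_width: 34.8
finger_force: 30.0
```

Run:
```python
from h import *
im,P=cloud('top'); Q=P[140:225,285:375].reshape(-1,3)
L=Ro.from_euler('z',-82,degrees=True).apply(Q-[594.9,-181.7,0])
q=L[(L[:,2]>50)&(L[:,2]<72)]; print(np.percentile(q[:,0],[.5,2,98,99.5]).round(1),np.percentile(q[:,1],[.5,2,98,99.5]).round(1))
comps(P[140:225,285:375],im[140:225,285:375],54,75,60)
y=-.14
plan([((596.6,-175.2,155),down(y)),((596.6,-175.2,42),down(y))])
```

```text
[-95.2 -88.5  75.1  75.9] [-75.3 -74.6  72.4  73.3]
[ 16  12  64  58 562] [ 600.2 -178.    62.8] [ 594.2 -191.9] [172.9 150.3] 81.7 [138. 132. 126.]
[ 39  20  13  13 127] [ 639.5 -179.5   64.9] [ 640.  -180.6] [34.1 33.4] 89.5 [224. 197. 141.]
[ 35  51  13  12 129] [ 550.9 -168.9   65. ] [ 551.1 -169.3] [32.2 34.1] 1.0 [231. 205. 148.]
t 15.55 pos [ 424.3 -257.   154.8] rpy [ 3.141 -0.     0.01 ] q [-0.7   0.36  1.71 -0.    1.07  0.86] w 35.3 F [ 1.6  0.5 -0.3]
  xyz [ 0.866 -0.4   -0.001] a [ 0.    -0.     0.143] rows>=3.1
  xyz [-0.    -0.     0.565] a [0. 0. 0.] rows>=1.8
```

Request:
send_rows([
  {"x":0.22,"y":-0.1,"z":0,"ax":0,"ay":0,"az":0.04,"jaw":-0.6},
  {"x":0.44,"y":-0.2,"z":0,"ax":0,"ay":0,"az":0.08,"jaw":-0.6},
  {"x":0.66,"y":-0.3,"z":0,"ax":0,"ay":0,"az":0.12,"jaw":-0.6},
  {"x":0.8,"y":-0.37,"z":0,"ax":0,"ay":0,"az":0.143,"jaw":-0.6},
  {"x":0.866,"y":-0.4,"z":0,"ax":0,"ay":0,"az":0.143,"jaw":-0.6},
  {"x":0.866,"y":-0.4,"z":0,"ax":0,"ay":0,"az":0.143,"jaw":-0.6},
  {"x":0.866,"y":-0.4,"z":0,"ax":0,"ay":0,"az":0.143,"jaw":-0.6},
  {"x":0.866,"y":-0.4,"z":0,"ax":0,"ay":0,"az":0.143,"jaw":-0.6},
  {"x":0.866,"y":-0.4,"z":0,"ax":0,"ay":0,"az":0.143,"jaw":-0.6},
  {"x":0.866,"y":-0.4,"z":0,"ax":0,"ay":0,"az":0.143,"jaw":-0.6},
])

```text
time: 16.8
tool_pos: [596.6, -175.4, 154.9]
tcp_rot: [3.141, -0.0, -0.14]
contact_force: [0.6, -0.7, -1.1]
grip_width: 35.3
finger_force: 30.0
```

Request:
send_rows([
  {"x":0,"y":0,"z":0.15,"ax":0,"ay":0,"az":0,"jaw":-0.6},
  {"x":0,"y":0,"z":0.25,"ax":0,"ay":0,"az":0,"jaw":-0.6},
  {"x":0,"y":0,"z":0.35,"ax":0,"ay":0,"az":0,"jaw":-0.6},
  {"x":0,"y":0,"z":0.4,"ax":0,"ay":0,"az":0,"jaw":-0.6},
  {"x":0,"y":0,"z":0.43,"ax":0,"ay":0,"az":0,"jaw":-0.6},
  {"x":0,"y":0,"z":0.46,"ax":0,"ay":0,"az":0,"jaw":-0.6},
  {"x":0,"y":0,"z":0.48,"ax":0,"ay":0,"az":0,"jaw":-0.6},
  {"x":0,"y":0,"z":0.5,"ax":0,"ay":0,"az":0,"jaw":-0.6},
  {"x":0,"y":0,"z":0.52,"ax":0,"ay":0,"az":0,"jaw":-0.6},
  {"x":0,"y":0,"z":0.52,"ax":0,"ay":0,"az":0,"jaw":-0.6},
])

```text
time: 18.05
tool_pos: [596.6, -175.1, 50.4]
tcp_rot: [-3.141, 0.001, -0.14]
contact_force: [-0.1, 0.1, -0.2]
grip_width: 35.3
finger_force: 30.0
```

Run:
```python
from h import *
im,P=cloud('wrist'); save(im,'w5')
plan([((596.6,-175.2,42),down(-.14))])
```

```text
t 18.1 pos [ 596.8 -175.2   50.6] rpy [ 3.142  0.    -0.14 ] q [-0.41  0.69  1.45 -0.    1.    1.3 ] w 35.5 F [ 0.1  0.2 -0.8]
  xyz [-0.001  0.     0.043] a [0. 0. 0.] rows>=0.1
```

View pics/w5.png

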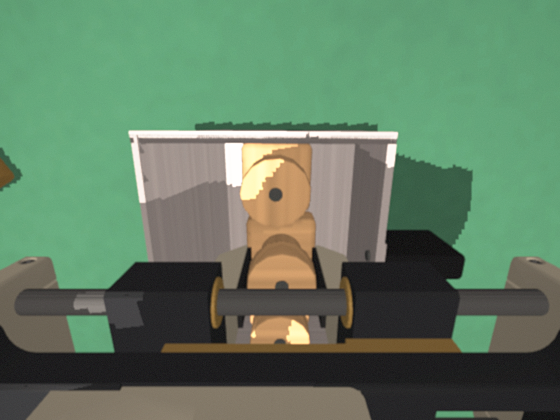

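The knob has gone in between the other two with no force: A at (276,190), the held one at (281,285), B at (280,340). I lower it the rest, release it and rise.

Request:
send_rows([
  {"x":0,"y":0,"z":0.02,"ax":0,"ay":0,"az":0,"jaw":-0.6},
  {"x":0,"y":0,"z":0.04,"ax":0,"ay":0,"az":0,"jaw":-0.6},
  {"x":0,"y":0,"z":0.04,"ax":0,"ay":0,"az":0,"jaw":-0.02},
  {"x":0,"y":0,"z":0.04,"ax":0,"ay":0,"az":0,"jaw":-0.02},
  {"x":0,"y":0,"z":0.04,"ax":0,"ay":0,"az":0,"jaw":-0.02},
  {"x":0,"y":0,"z":-0.2,"ax":0,"ay":0,"az":0,"jaw":-0.02},
  {"x":0,"y":0,"z":-0.5,"ax":0,"ay":0,"az":0,"jaw":-0.02},
  {"x":0,"y":0,"z":-0.8,"ax":0,"ay":0,"az":0,"jaw":-0.02},
  {"x":0,"y":0,"z":-1,"ax":0,"ay":0,"az":0,"jaw":-0.02},
  {"x":0,"y":0,"z":-1,"ax":0,"ay":0,"az":0,"jaw":-0.02},
])

```text
time: 19.35
tool_pos: [598.3, -175.7, 255.2]
tcp_rot: [3.139, -0.008, -0.14]
contact_force: [0.0, -0.7, -0.9]
grip_width: 44.8
finger_force: 0.0
```

Run:
```python
from h import *
im,P=cloud('wrist'); comps(P,im,54,80)
y=np.radians(8)
plan([((430,62,340),down(y)),((430,62,258),down(y))])
# kinematic model check
from scipy.optimize import least_squares
D=[json.loads(l) for l in open('log.txt')]
def fk(q,p):
    h,a0,L1,e,L2,d=p
    R1=Ro.from_euler('z',q[0]); R2=R1*Ro.from_euler('y',q[1]); R3=R2*Ro.from_euler('y',q[2])
    R4=R3*Ro.from_euler('z',s4*q[3]); R5=R4*Ro.from_euler('y',q[4]); R6=R5*Ro.from_euler('z',q[5]*s6)
    pos=np.array([0,0,h])+R1.apply([a0,0,0])+R2.apply([0,0,L1])+R3.apply([e,0,L2])+R6.apply([0,0,d])
    return pos,R6
s4=1
for s6 in(1,-1):
  q,p,r=D[0]; R6=fk(q,[0]*6)[1]; print(s6,(R6.inv()*M(r)).as_euler('xyz').round(3), (lambda q,p,r:(fk(q,[0]*6)[1].inv()*M(r)).as_euler('xyz').round(3))(*D[-1]))
s6=1
s=least_squares(lambda p:np.concatenate([fk(q,p)[0]-t for q,t,r in D]),[300,0,450,0,400,250]); print(s.x.round(1),abs(s.fun).max())
```

```text
[  59    0  196   36 6153] [795.6 -79.   70.7] [796.1 -77.2] [194.5  28.7] 82.3 [241. 237. 231.]
[446   0  46  65 928] [ 733.1 -382.1   67.4] [ 732.8 -389. ] [66.1 26.7] 22.1 [102.  97.  89.]
[ 219  128  146  121 3348] [ 597.5 -171.7   62.8] [ 594.3 -190.8] [174.4 148.7] 82.0 [155. 146. 140.]
[263 139  31  31 744] [ 641.6 -178.6   65.8] [ 641.5 -178.3] [35.2 34.5] 83.1 [210. 178. 127.]
[267 177  29  30 691] [ 596.9 -175.3   65.4] [ 596.  -175.3] [34.2 35. ] 83.8 [187. 142.  98.]
[489 188  33  29 717] [ 543.4 -448.8   60.8] [ 542.2 -450.7] [35.3 35.3] 76.8 [39. 41. 39.]
[266 211  29  29 643] [ 554.1 -168.2   65.1] [ 552.8 -168. ] [34.7 34.5] 35.1 [234. 215. 157.]
[ 54 249  68  22 502] [542.3  74.8  66.8] [543.3  92.7] [89.1 19.7] 85.1 [97. 92. 85.]
[470 331  23  22 324] [ 337.  -430.8   60.8] [ 337.1 -431.1] [27.1 27.5] 51.0 [247.  68.  61.]
t 19.4 pos [ 597.3 -175.3  252.4] rpy [ 3.141e+00 -3.000e-03 -1.400e-01] q [-0.41  0.51  1.19 -0.    1.44  1.3 ] w 45.2 F [ 0.2  1.1 -1.1]
  xyz [-0.992 -1.058 -0.443] a [ 0.001 -0.003 -0.267] rows>=4.9
  xyz [ 0.   -0.    0.41] a [0. 0. 0.] rows>=1.3
1 [0.    0.    1.571] [0.    0.    1.571]
-1 [0.    0.    1.279] [ 0.     0.    -2.109]
[-2.2439e+03 -1.0000e-01  5.1140e+02  5.6800e+01  3.8190e+02 -2.1545e+03] 73.92140837839271
```

Request:
send_rows([
  {"x":-0.05,"y":-0.05,"z":-0.2,"ax":0,"ay":0,"az":0,"jaw":-0.3},
  {"x":-0.2,"y":-0.2,"z":-0.35,"ax":0,"ay":0,"az":-0.05,"jaw":-0.3},
  {"x":-0.4,"y":-0.4,"z":-0.44,"ax":0,"ay":0,"az":-0.1,"jaw":-0.3},
  {"x":-0.6,"y":-0.6,"z":-0.44,"ax":0,"ay":0,"az":-0.15,"jaw":-0.3},
  {"x":-0.8,"y":-0.8,"z":-0.44,"ax":0,"ay":0,"az":-0.2,"jaw":-0.3},
  {"x":-0.95,"y":-0.95,"z":-0.44,"ax":0,"ay":0,"az":-0.25,"jaw":-0.3},
  {"x":-0.992,"y":-1,"z":-0.44,"ax":0,"ay":0,"az":-0.267,"jaw":-0.3},
  {"x":-0.992,"y":-1,"z":-0.44,"ax":0,"ay":0,"az":-0.267,"jaw":-0.3},
  {"x":-0.992,"y":-1,"z":-0.44,"ax":0,"ay":0,"az":-0.267,"jaw":-0.3},
  {"x":-0.992,"y":-1,"z":-0.44,"ax":0,"ay":0,"az":-0.267,"jaw":-0.3},
])

```text
time: 20.65
tool_pos: [428.8, 49.7, 338.2]
tcp_rot: [3.141, 0.001, 0.138]
contact_force: [0.4, -0.5, 0.5]
grip_width: 32.2
finger_force: 0.0
```

Run:
```python
from h import *
im,P=cloud('wrist'); save(im,'w6'); comps(P,im,258,290,60)
y=np.radians(8)
plan([((429,62,340),down(y)),((429,62,258),down(y))])
```

```text
[ 256  144   18  145 2150] [434.   64.  273.8] [427.9  63.5] [122.2  12.1] 8.1 [76. 74. 70.]
t 20.7 pos [428.7  49.8 338.3] rpy [3.142e+00 1.000e-03 1.380e-01] q [-0.06  0.1   1.54 -0.    1.51  1.37] w 32.1 F [ 0.5 -0.7 -0.5]
  xyz [ 0.01  -0.06  -0.009] a [ 0.     0.001 -0.001] rows>=0.2
  xyz [ 0.   -0.    0.41] a [0. 0. 0.] rows>=1.3
```

View pics/w6.png

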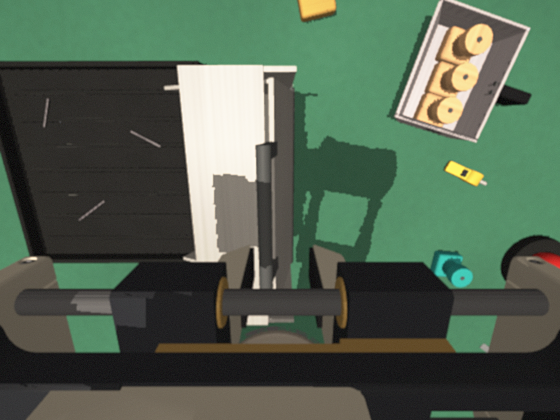

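The view shows the shut flap's bar running vertically at about (264,215). All three knobs stand in the tin at (465,75), with the whistle at (465,173) undisturbed.

Request:
send_rows([
  {"x":0,"y":-0.068,"z":0,"ax":0,"ay":0,"az":0,"jaw":-0.3},
  {"x":0,"y":-0.068,"z":0,"ax":0,"ay":0,"az":0,"jaw":-0.3},
  {"x":0,"y":-0.068,"z":0.15,"ax":0,"ay":0,"az":0,"jaw":-0.3},
  {"x":0,"y":-0.068,"z":0.3,"ax":0,"ay":0,"az":0,"jaw":-0.3},
  {"x":0,"y":-0.068,"z":0.39,"ax":0,"ay":0,"az":0,"jaw":-0.3},
  {"x":0,"y":-0.068,"z":0.39,"ax":0,"ay":0,"az":0,"jaw":-0.9},
  {"x":0,"y":-0.068,"z":0.39,"ax":0,"ay":0,"az":0,"jaw":-0.9},
  {"x":0,"y":-0.068,"z":0.39,"ax":0,"ay":0,"az":0,"jaw":-0.9},
  {"x":0,"y":-0.068,"z":0.39,"ax":0,"ay":0,"az":0,"jaw":-0.9},
  {"x":0,"y":-0.068,"z":0.39,"ax":0,"ay":0,"az":0,"jaw":-0.9},
])

```text
time: 21.95
tool_pos: [427.0, 63.3, 261.7]
tcp_rot: [3.14, -0.002, 0.14]
contact_force: [0.5, -5.0, 3.4]
grip_width: 11.2
finger_force: 30.0
```

Request:
send_rows([
  {"x":0,"y":0.11,"z":0,"ax":0,"ay":0,"az":0,"jaw":-0.9},
  {"x":0,"y":0.227,"z":-0.005,"ax":0,"ay":0,"az":0,"jaw":-0.9},
  {"x":0,"y":0.34,"z":0.02,"ax":0,"ay":0,"az":0,"jaw":-0.9},
  {"x":0,"y":0.445,"z":0.058,"ax":0,"ay":0,"az":0,"jaw":-0.9},
  {"x":0,"y":0.515,"z":0.095,"ax":0,"ay":0,"az":0,"jaw":-0.9},
  {"x":0,"y":0.577,"z":0.135,"ax":0,"ay":0,"az":0,"jaw":-0.9},
  {"x":0,"y":0.625,"z":0.175,"ax":0,"ay":0,"az":0,"jaw":-0.9},
  {"x":0,"y":0.662,"z":0.21,"ax":0,"ay":0,"az":0,"jaw":-0.9},
  {"x":0,"y":0.662,"z":0.21,"ax":0,"ay":0,"az":0,"jaw":-0.9},
  {"x":0,"y":0.662,"z":0.21,"ax":0,"ay":0,"az":0,"jaw":-0.9},
])

```text
time: 23.2
tool_pos: [444.9, -66.9, 218.7]
tcp_rot: [-3.141, -0.0, 0.14]
contact_force: [1.4, 0.7, -2.0]
grip_width: 11.0
finger_force: 30.0
```

Request:
send_rows([
  {"x":0,"y":0,"z":0,"ax":0,"ay":0,"az":0,"jaw":-0.3},
  {"x":0,"y":0,"z":0,"ax":0,"ay":0,"az":0,"jaw":-0.3},
  {"x":0,"y":0,"z":0,"ax":0,"ay":0,"az":0,"jaw":-0.3},
  {"x":0,"y":0.02,"z":-0.1,"ax":0,"ay":0,"az":0,"jaw":-0.3},
  {"x":0,"y":0.04,"z":-0.3,"ax":0,"ay":0,"az":0,"jaw":-0.3},
  {"x":0,"y":0.04,"z":-0.6,"ax":0,"ay":0,"az":0,"jaw":-0.3},
  {"x":0,"y":0.3,"z":-0.6,"ax":0,"ay":0,"az":0,"jaw":-0.3},
  {"x":0,"y":0.6,"z":-0.6,"ax":0,"ay":0,"az":0,"jaw":-0.3},
  {"x":0,"y":0.9,"z":-0.6,"ax":0,"ay":0,"az":0,"jaw":-0.3},
  {"x":0,"y":0.9,"z":-0.6,"ax":0,"ay":0,"az":0,"jaw":-0.3},
])

```text
time: 24.45
tool_pos: [469.5, -248.8, 337.5]
tcp_rot: [-3.141, 0.002, 0.135]
contact_force: [-0.2, 0.3, -0.3]
grip_width: 32.0
finger_force: 0.0
```

Run:
```python
from h import *
im,P=cloud('top'); save(im,'t7'); comps(P[:,:290],im[:,:290],205,232,60)
plan([])
```

```text
[245 187  28   6  65] [544.8   8.  217.7] [545.2   8.8] [ 3.6 68.2] 8.2 [110. 112. 101.]
[280 204  10  17  65] [496.2 -60.  217.5] [487.6 -56.5] [39.  22.5] 0.7 [82. 83. 78.]
[194 336  32  26 114] [166.1 114.8 222.7] [166.3 115. ] [92.7  3.4] 53.6 [54. 58. 49.]
t 24.5 pos [ 469.5 -246.7  337.8] rpy [-3.14e+00  1.00e-03  1.37e-01] q [-0.63  0.29  1.29  0.    1.56  0.81] w 32.2 F [-0.1  0.8  1. ]
```

View pics/t7.png

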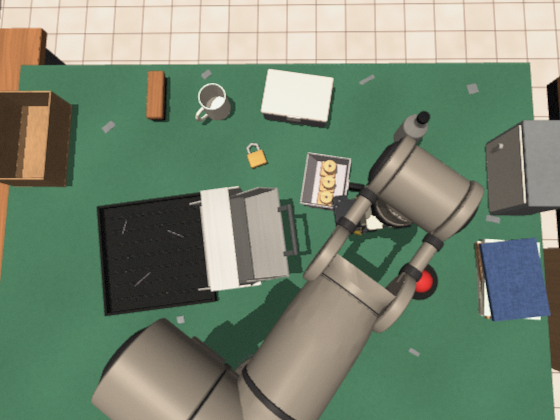

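The flap lies open with its bar at (293,230), and the tin with three knobs is unmoved at (327,182). Next I turn to the handle's yaw and start leaning, logging joints to fit the kinematics.

Request:
send_rows([
  {"x":0,"y":0,"z":0,"ax":0,"ay":0,"az":-0.15,"jaw":0},
  {"x":0,"y":0,"z":0,"ax":0,"ay":0,"az":-0.3,"jaw":0},
  {"x":0,"y":0,"z":0,"ax":0,"ay":0,"az":-0.45,"jaw":0},
  {"x":0,"y":0,"z":0,"ax":0,"ay":0,"az":-0.6,"jaw":0},
  {"x":0,"y":0,"z":0,"ax":0,"ay":0,"az":-0.75,"jaw":0},
  {"x":0,"y":0,"z":0,"ax":0,"ay":0,"az":-0.9,"jaw":0},
  {"x":0,"y":0,"z":0,"ax":0,"ay":0,"az":-1,"jaw":0},
  {"x":0,"y":0,"z":0,"ax":0,"ay":0,"az":-1,"jaw":0},
  {"x":0,"y":0,"z":0,"ax":0,"ay":0,"az":-1,"jaw":0},
  {"x":0,"y":0,"z":0,"ax":0,"ay":0,"az":-1,"jaw":0},
])

```text
time: 25.75
tool_pos: [469.9, -245.0, 338.8]
tcp_rot: [3.141, -0.0, 1.186]
contact_force: [-0.1, -0.0, -0.5]
grip_width: 46.0
finger_force: 0.0
```

Run:
```python
from h import *
P=np.load('top.npy'); b=P[105:150,395:432].reshape(-1,3); b=b[b[:,2]>30]; print('bottle',b.min(0),b.max(0), np.percentile(b,[5,50,95],axis=0).round())
plan([])
```

```text
bottle [ 706.25541582 -443.57623314   30.14983551] [ 771.07427257 -376.15949008  192.3828032 ] [[ 708. -427.   43.]
 [ 728. -398.  125.]
 [ 756. -377.  189.]]
t 25.75 pos [ 469.9 -245.   338.8] rpy [ 3.141 -0.     1.186] q [-0.63  0.29  1.29  0.    1.56 -0.24] w 46.0 F [-0.1 -0.  -0.5]
```

Request:
send_rows([
  {"x":0,"y":0,"z":0,"ax":0,"ay":0.1,"az":-0.1,"jaw":0},
  {"x":0,"y":0,"z":0,"ax":0,"ay":0.25,"az":-0.15,"jaw":0},
  {"x":0,"y":0,"z":0,"ax":0,"ay":0.4,"az":-0.2,"jaw":0},
  {"x":0,"y":0,"z":0,"ax":0,"ay":0.5,"az":-0.23,"jaw":0},
  {"x":0,"y":0,"z":0,"ax":0,"ay":0.5,"az":-0.23,"jaw":0},
  {"x":0,"y":0,"z":0,"ax":0,"ay":0.5,"az":-0.23,"jaw":0},
  {"x":0,"y":0,"z":0,"ax":0,"ay":0.5,"az":-0.23,"jaw":0},
  {"x":0,"y":0,"z":0,"ax":0,"ay":0.5,"az":-0.23,"jaw":0},
  {"x":0,"y":0,"z":0,"ax":0,"ay":0.5,"az":-0.23,"jaw":0},
  {"x":0,"y":0,"z":0,"ax":0,"ay":0.5,"az":-0.23,"jaw":0},
])

```text
time: 27.0
tool_pos: [469.9, -245.2, 338.8]
tcp_rot: [3.071, -0.518, 1.453]
contact_force: [0.8, 0.3, -0.2]
grip_width: 45.5
finger_force: 0.0
```

```bash
cat >> h.py <<'E'
from scipy.optimize import least_squares
RT=Ro.from_euler('z',np.pi/2)
def fk(q,p):
    h,a0,L1,e,L2,d=p
    R1=Ro.from_euler('z',q[0]); R2=R1*Ro.from_euler('y',q[1]); R3=R2*Ro.from_euler('y',q[2])
    R6=R3*Ro.from_euler('z',q[3])*Ro.from_euler('y',q[4])*Ro.from_euler('z',q[5])
    return np.array([0,0,h])+R1.apply([a0,0,0])+R2.apply([0,0,L1])+R3.apply([e,0,L2])+R6.apply([0,0,d]), R6*RT
E
python3 - <<'E'
from h import *
plan([])
D=[json.loads(l) for l in open('log.txt')]
for q,t,r in D[-3:]: print((fk(q,[0]*6)[1].inv()*M(r)).as_rotvec().round(3))
s=least_squares(lambda p:np.concatenate([fk(q,p)[0]-t for q,t,r in D]),[300,0,450,0,400,200],loss='soft_l1'); print(s.x.round(1),np.abs(np.array([fk(q,s.x)[0]-t for q,t,r in D])).max(1).round(1))
E
```

```text
t 27.0 pos [ 469.9 -245.2  338.8] rpy [ 3.071 -0.518  1.453] q [-0.88  0.42  1.22  0.43  1.8  -0.71] w 45.5 F [ 0.8  0.3 -0.2]
[ 0.  0. -0.]
[-0.  0.  0.]
[ 0.  0. -0.]
[322.1  14.1 551.5  51.8 370.6 456. ] [70.7 70.7 71.4 72.3 82.4 79.4 67.7 71.2 83.  80.8 76.8 72.3 72.5 26.4]
```

```bash
cat >> h.py <<'E'
def fk(q,p):
    h,a0,b,L1,e,L2,d,f,g=p
    R1=Ro.from_euler('z',q[0]); R2=R1*Ro.from_euler('y',q[1]); R3=R2*Ro.from_euler('y',q[2])
    R4=R3*Ro.from_euler('z',q[3]); R5=R4*Ro.from_euler('y',q[4]); R6=R5*Ro.from_euler('z',q[5])
    return np.array([0,0,h])+R1.apply([a0,b,0])+R2.apply([0,0,L1])+R3.apply([e,0,L2])+R4.apply([0,f,0])+R5.apply([g,0,d]), R6*RT
def fit():
    D=[json.loads(l) for l in open('log.txt')]
    s=least_squares(lambda p:np.concatenate([np.concatenate([fk(q,p)[0]-t for q,t,r in D]),.001*(p-np.array([320,0,70,450,0,400,200,0,0]))]),[320,0,70,450,0,400,200,0,0])
    return s.x, np.abs(np.array([fk(q,s.x)[0]-t for q,t,r in D])).max(1)
LO=np.array([-2.53,-.77,.04,-1,.28,-3.11]);HI=np.array([2.53,2.02,2.7,4.14,2.66,3.11])
def ik(pos,R,p,q0):
    def f(q):
        t,S=fk(q,p); return np.r_[(t-pos)/100,(S.inv()*R).as_rotvec()]
    s=least_squares(f,np.clip(q0,LO+.01,HI-.01),bounds=(LO,HI)); return s.x,np.abs(s.fun).max()
E
python3 - <<'E'
from h import *
p,r=fit(); print(p.round(1),r.round(1)); np.save('p.npy',p)
q0=bot.get_obs()['joint_positions']
def tr(yaw,lean): # tool rot: down w/ yaw, then lean about tool y
    return down(yaw)*Ro.from_rotvec([0,lean,0])
tinyaw=np.radians(82); ch=np.radians(98); hinge=np.array([431.5,36.5,0]); cx=np.array([np.cos(ch),np.sin(ch),0])
for L in (30,40,50,60):
    l=np.radians(L)
    R=tr(tinyaw,l); tx=np.array([np.cos(tinyaw),np.sin(tinyaw),0])
    g=np.array([594.5,-182,38])-74*tx; pos=g+19*R.apply([0,0,1])
    q,e=ik(pos,R,p,q0); print('lean',L,'pick',q.round(2),round(e,3))
    for T in (0,30,60,80,90,100,105,110):
        t=np.radians(T); ox,oz=-100-T*.0,270
        R=tr(ch,l-t); X=np.cos(t)*cx-[0,0,np.sin(t)]; Z=np.sin(t)*cx+[0,0,np.cos(t)]
        g=hinge+ox*cx+[0,0,oz]-74*X+38*Z
        q2,e=ik(g+19*R.apply([0,0,1]),R,p,q); print('   tip',T,g.round(),q2.round(2),round(e,3))
E
```

```text
[ 2.229e+02 -3.000e-01  7.620e+01  5.062e+02  4.650e+01  3.796e+02
  3.181e+02  2.000e-01 -3.000e-01] [0. 0. 0. 0. 0. 0. 0. 0. 0. 0. 0. 0. 0. 0.]
lean 30 pick [-0.73  0.89  1.25  0.44  1.34 -0.77] 0.0
   tip 0 [ 456. -136.  308.] [-0.68  0.38  1.4   0.36  1.74 -0.82] 0.0
   tip 30 [ 452. -107.  340.] [-0.4   0.17  1.5  -0.    1.47 -0.54] 0.0
   tip 60 [446. -67. 353.] [ 0.01  0.12  1.63 -0.53  1.35 -0.02] 0.0
   tip 80 [442. -38. 349.] [ 0.26  0.21  1.72 -0.88  1.43  0.35] 0.0
   tip 90 [440. -25. 344.] [ 0.35  0.29  1.75 -1.    1.51  0.5 ] 0.011
   tip 100 [438. -13. 336.] [ 0.38  0.36  1.71 -1.    1.61  0.55] 0.128
   tip 105 [438.  -7. 332.] [ 0.4   0.4   1.69 -1.    1.66  0.58] 0.182
   tip 110 [437.  -2. 327.] [ 0.41  0.44  1.67 -1.    1.7   0.62] 0.233
lean 40 pick [-0.78  0.96  1.18  0.54  1.48 -0.83] 0.0
   tip 0 [ 456. -136.  308.] [-0.73  0.45  1.37  0.45  1.86 -0.86] 0.0
   tip 30 [ 452. -107.  340.] [-0.49  0.21  1.46  0.14  1.58 -0.64] 0.0
   tip 60 [446. -67. 353.] [-0.1   0.11  1.58 -0.35  1.38 -0.18] 0.0
   tip 80 [442. -38. 349.] [ 0.18  0.16  1.67 -0.71  1.39  0.2 ]
[... 819 characters left out ...]
1.49  0.49] 0.0
   tip 110 [437.  -2. 327.] [ 0.4   0.32  1.76 -0.99  1.52  0.57] 0.0
lean 60 pick [-0.85  1.13  1.04  0.73  1.76 -0.88] 0.0
   tip 0 [ 456. -136.  308.] [-0.8   0.6   1.34  0.62  2.06 -0.9 ] 0.0
   tip 30 [ 452. -107.  340.] [-0.64  0.33  1.39  0.37  1.79 -0.76] 0.0
   tip 60 [446. -67. 353.] [-0.32  0.14  1.5  -0.    1.5  -0.46] 0.0
   tip 80 [442. -38. 349.] [-0.03  0.11  1.59 -0.35  1.39 -0.12] 0.0
   tip 90 [440. -25. 344.] [ 0.11  0.13  1.64 -0.53  1.38  0.08] 0.0
   tip 100 [438. -13. 336.] [ 0.24  0.18  1.68 -0.71  1.41  0.26] 0.0
   tip 105 [438.  -7. 332.] [ 0.29  0.22  1.71 -0.78  1.43  0.35] 0.0
   tip 110 [437.  -2. 327.] [ 0.34  0.25  1.73 -0.86  1.46  0.44] 0.0
```

The fitted kinematics match all logged poses exactly, and lean 50° at the handle allows tipping to about 110° within range. I plan the approach.

```bash
cat >> h.py <<'E'
def tr(yaw,lean): return down(yaw)*Ro.from_rotvec([0,lean,0])
def tinpose(o,yaw,tip,lean,gx=-72,gz=38):
    "TCP pose that holds the tin with its origin at o, tipped by tip"
    c=np.array([np.cos(yaw),np.sin(yaw),0]); z=np.array([0,0,1])
    X=np.cos(tip)*c-np.sin(tip)*z; Z=np.sin(tip)*c+np.cos(tip)*z
    R=tr(yaw,lean-tip); return np.array(o,float)+gx*X+gz*Z+19*R.apply([0,0,1]),R
E
python3 - <<'E'
from h import *
y=np.radians(82); l=np.radians(50)
g,R=tinpose([594.5,-182,0],y,0,l)
a=g-140*R.apply([0,0,1]); print(a.round(1),g.round(1))
plan([(a,R),(g,R)])
E
```

```text
[ 571.6 -345.1  115.8] [ 586.5 -238.9   25.8]
t 27.0 pos [ 469.9 -245.2  338.8] rpy [ 3.071 -0.518  1.453] q [-0.88  0.42  1.22  0.43  1.8  -0.71] w 45.5 F [ 0.8  0.3 -0.2]
  xyz [-0.931  0.509  0.791] a [0.054 0.338 0.028] rows>=4.2
  xyz [-0.  -0.   0.7] a [0. 0. 0.] rows>=2.2
```

Request:
send_rows([
  {"x":-0.2,"y":0.1,"z":0.1,"ax":0.01,"ay":0.07,"az":0.01,"jaw":0},
  {"x":-0.4,"y":0.21,"z":0.25,"ax":0.02,"ay":0.14,"az":0.02,"jaw":0},
  {"x":-0.6,"y":0.32,"z":0.42,"ax":0.03,"ay":0.21,"az":0.03,"jaw":0},
  {"x":-0.78,"y":0.42,"z":0.6,"ax":0.05,"ay":0.28,"az":0.03,"jaw":0},
  {"x":-0.9,"y":0.49,"z":0.75,"ax":0.054,"ay":0.338,"az":0.028,"jaw":0},
  {"x":-0.931,"y":0.509,"z":0.791,"ax":0.054,"ay":0.338,"az":0.028,"jaw":0},
  {"x":-0.931,"y":0.509,"z":0.791,"ax":0.054,"ay":0.338,"az":0.028,"jaw":0},
  {"x":-0.931,"y":0.509,"z":0.791,"ax":0.054,"ay":0.338,"az":0.028,"jaw":0},
  {"x":-0.931,"y":0.509,"z":0.791,"ax":0.054,"ay":0.338,"az":0.028,"jaw":0},
  {"x":-0.931,"y":0.509,"z":0.791,"ax":0.054,"ay":0.338,"az":0.028,"jaw":0},
])

```text
time: 28.25
tool_pos: [571.6, -345.4, 117.4]
tcp_rot: [3.14, -0.871, 1.433]
contact_force: [1.2, -0.6, -0.6]
grip_width: 45.8
finger_force: 0.0
```

Run:
```python
from h import *
im,P=cloud('wrist'); save(im,'w8')
L=Ro.from_euler('z',-82,degrees=True).apply((P-[594.5,-182,0]).reshape(-1,3)).reshape(P.shape)
b=np.isfinite(P[...,2])&(im.max(-1)<60)&(L[...,0]>-110)&(L[...,0]<-44)&(np.abs(L[...,1])<30)&(L[...,2]>12)&(L[...,2]<70)
h=L[b]; print(len(h),np.percentile(h,[1,50,99],axis=0).round(1)); t=h[h[:,2]>56]; print('top',t.mean(0),cv2.minAreaRect(t[:,:2].astype(np.float32)))
g,R=tinpose([594.5,-182,0],np.radians(82),0,np.radians(50)); plan([(g,R)])
```

```text
965 [[-97.2  -8.7  20.1]
 [-86.7  -1.6  58.2]
 [-51.9   5.9  59.8]]
top [-75.93465059  -1.35102294  58.53608463] ((-74.32845306396484, -1.436750888824463), (45.824317932128906, 14.55605697631836), 0.6281428933143616)
t 28.3 pos [ 571.5 -345.4  116.9] rpy [ 3.14  -0.871  1.432] q [-0.93  1.05  0.8   0.61  1.92 -0.76] w 45.8 F [1.3 0.8 0.4]
  xyz [-0.002 -0.     0.705] a [0.001 0.001 0.   ] rows>=2.3
```

View pics/w8.png

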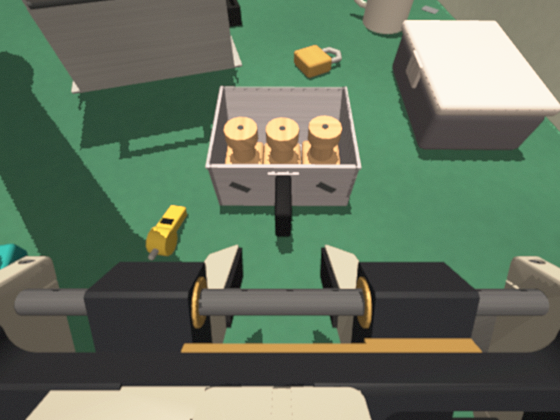

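The handle at (283,205) is centred between the fingers, and the three knobs stand in the tin at about (283,140). The whistle is clear at (165,230).

Request:
send_rows([
  {"x":0,"y":0.006,"z":0.2,"ax":0,"ay":0,"az":0,"jaw":0},
  {"x":0,"y":0.006,"z":0.4,"ax":0,"ay":0,"az":0,"jaw":0},
  {"x":0,"y":0.006,"z":0.6,"ax":0,"ay":0,"az":0,"jaw":0},
  {"x":0,"y":0.006,"z":0.7,"ax":0,"ay":0,"az":0,"jaw":0},
  {"x":0,"y":0.006,"z":0.705,"ax":0,"ay":0,"az":0,"jaw":0},
  {"x":0,"y":0.006,"z":0.705,"ax":0,"ay":0,"az":0,"jaw":-0.9},
  {"x":0,"y":0.006,"z":0.705,"ax":0,"ay":0,"az":0,"jaw":-0.9},
  {"x":0,"y":0.006,"z":0.705,"ax":0,"ay":0,"az":0,"jaw":-0.9},
  {"x":0,"y":0.006,"z":0.705,"ax":0,"ay":0,"az":0,"jaw":-0.9},
  {"x":0,"y":0.006,"z":0.705,"ax":0,"ay":0,"az":0,"jaw":-0.9},
])

```text
time: 29.55
tool_pos: [587.8, -239.0, 25.4]
tcp_rot: [3.141, -0.872, 1.431]
contact_force: [-0.3, -0.7, 1.8]
grip_width: 15.7
finger_force: 30.0
```

Run:
```python
from h import *
y=np.radians(82); l=np.radians(50); o=[594.5,-182,0]
A=[tinpose(o,y,0,l),tinpose([594.5,-182,30],y,0,l)]
plan(A[1:])
```

```text
t 29.55 pos [ 587.8 -239.    25.4] rpy [ 3.141 -0.872  1.431] q [-0.82  1.04  1.11  0.64  1.62 -0.86] w 15.7 F [-0.3 -0.7  1.8]
  xyz [ 0.116 -0.006 -0.098] a [ 0.001  0.001 -0.   ] rows>=0.5
```

Request:
send_rows([
  {"x":0.02,"y":0,"z":-0.016,"ax":0,"ay":0,"az":0,"jaw":-0.9},
  {"x":0.04,"y":0,"z":-0.033,"ax":0,"ay":0,"az":0,"jaw":-0.9},
  {"x":0.06,"y":0,"z":-0.05,"ax":0,"ay":0,"az":0,"jaw":-0.9},
  {"x":0.08,"y":0,"z":-0.066,"ax":0,"ay":0,"az":0,"jaw":-0.9},
  {"x":0.1,"y":0,"z":-0.083,"ax":0,"ay":0,"az":0,"jaw":-0.9},
  {"x":0.116,"y":0,"z":-0.098,"ax":0,"ay":0,"az":0,"jaw":-0.9},
  {"x":0.116,"y":0,"z":-0.098,"ax":0,"ay":0,"az":0,"jaw":-0.9},
  {"x":0.116,"y":0,"z":-0.098,"ax":0,"ay":0,"az":0,"jaw":-0.9},
  {"x":0.116,"y":0,"z":-0.098,"ax":0,"ay":0,"az":0,"jaw":-0.9},
  {"x":0.116,"y":0,"z":-0.098,"ax":0,"ay":0,"az":0,"jaw":-0.9},
])

```text
time: 30.8
tool_pos: [587.6, -238.5, 55.2]
tcp_rot: [-3.14, -0.873, 1.43]
contact_force: [0.8, 0.6, -3.8]
grip_width: 16.0
finger_force: 30.0
```

Run:
```python
from h import *
im,P=cloud('wrist'); save(im,'w9')
y=np.radians(82); yc=np.radians(98);l=np.radians(50); D=np.radians
ch=np.array([np.cos(yc),np.sin(yc),0]); H=np.array([431.5,36.5,0])
T=[tinpose([594.5,-182,300],y,0,l),tinpose([530,-182,300],D(90),0,l)]+[tinpose(H+ox*ch+[0,0,oz],yc,D(t),l) for ox,oz,t in((-120,300,0),(-110,300,40),(-100,285,80),(-100,275,105))]
p=np.load('p.npy'); q=bot.get_obs()['joint_positions']
for a in T: q,e=ik(a[0],a[1],p,q); print(q.round(2),round(e,4))
plan(T)
L=Ro.from_euler('z',-82,degrees=True).apply((P-[594.5,-182,0]).reshape(-1,3)).reshape(P.shape)
k=np.isfinite(P[...,2])&(np.abs(L[...,0])<100)&(np.abs(L[...,1])<90)&(L[...,2]>60)
q=L[k]; e=q[q[:,2]>np.inf]; 
for x in range(-50,100,15):
    s=q[(q[:,0]>x)&(q[:,0]<x+15)]; print(x,len(s),np.percentile(s[:,2],[50,98]).round(1) if len(s)>10 else '')
```

```text
[-0.82  0.76  0.84  0.74  2.05 -0.5 ] 0.0
[-0.85  0.73  0.9   0.64  2.13 -0.67] 0.0
[-0.78  0.53  1.26  0.55  2.04 -0.85] 0.0
[-0.48  0.2   1.38  0.14  1.66 -0.62] 0.0
[ 0.08  0.12  1.6  -0.53  1.41  0.03] 0.0
[ 0.36  0.27  1.74 -0.93  1.49  0.48] 0.0
t 30.85 pos [ 587.6 -238.6   55.3] rpy [-3.14  -0.873  1.43 ] q [-0.82  1.    1.11  0.64  1.65 -0.84] w 15.6 F [-1.  -0.1 -4.4]
  xyz [ 1.035 -0.006 -0.871] a [-0.    -0.    -0.001] rows>=4.3
  xyz [-0.027 -0.279 -0.032] a [ 0.102  0.    -0.086] rows>=0.9
  xyz [ 0.322 -0.369  0.384] a [ 0.102 -0.    -0.086] rows>=2.0
  xyz [0.247 0.    0.054] a [ 0.    -0.667 -0.   ] rows>=3.7
  xyz [0.251 0.    0.098] a [ 0.    -0.667 -0.   ] rows>=3.7
  xyz [0.161 0.    0.035] a [ 0.    -0.417 -0.   ] rows>=2.3
-50 10472 [86.4 95.7]
-35 1276 [91.1 95.9]
-20 3869 [88.1 95.8]
-5 6724 [94.1 96.2]
10 3223 [95.2 96.3]
25 712 [94.2 96.2]
40 721 [90.3 96.3]
55 6585 [75.8 95.6]
70 3787 [91.5 96.7]
85 0
```

View pics/w9.png

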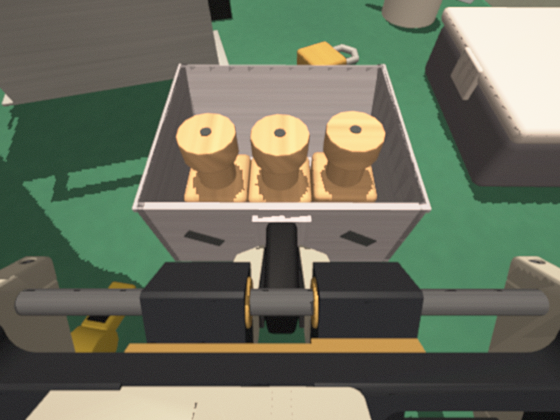

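The lifted tin hangs level, rim at 96 mm along its whole length, with the three knobs standing inside at (208,145), (280,145) and (355,140). I raise it further.

Request:
send_rows([
  {"x":0.08,"y":0,"z":-0.07,"ax":0,"ay":0,"az":0,"jaw":-0.9},
  {"x":0.2,"y":0,"z":-0.17,"ax":0,"ay":0,"az":0,"jaw":-0.9},
  {"x":0.34,"y":0,"z":-0.285,"ax":0,"ay":0,"az":0,"jaw":-0.9},
  {"x":0.48,"y":0,"z":-0.4,"ax":0,"ay":0,"az":0,"jaw":-0.9},
  {"x":0.62,"y":0,"z":-0.52,"ax":0,"ay":0,"az":0,"jaw":-0.9},
  {"x":0.76,"y":0,"z":-0.64,"ax":0,"ay":0,"az":0,"jaw":-0.9},
  {"x":0.88,"y":0,"z":-0.74,"ax":0,"ay":0,"az":0,"jaw":-0.9},
  {"x":0.96,"y":0,"z":-0.81,"ax":0,"ay":0,"az":0,"jaw":-0.9},
  {"x":1,"y":0,"z":-0.84,"ax":0,"ay":0,"az":0,"jaw":-0.9},
  {"x":1,"y":0,"z":-0.84,"ax":0,"ay":0,"az":0,"jaw":-0.9},
])

```text
time: 32.1
tool_pos: [587.7, -238.7, 316.7]
tcp_rot: [-3.141, -0.872, 1.431]
contact_force: [-0.2, -0.2, -3.3]
grip_width: 15.8
finger_force: 30.0
```

Run:
```python
from h import *
D=np.radians; yc=D(98);l=D(50)
ch=np.array([np.cos(yc),np.sin(yc),0]); H=np.array([431.5,36.5,0])
plan([tinpose(H-120*ch+[0,0,300],yc,0,l)])
```

```text
t 32.1 pos [ 587.7 -238.7  316.7] rpy [-3.141 -0.872  1.431] q [-0.82  0.77  0.85  0.73  2.04 -0.52] w 15.8 F [-0.2 -0.2 -3.3]
  xyz [ 0.292 -0.72   0.278] a [ 0.204  0.    -0.172] rows>=2.6
```

Request:
send_rows([
  {"x":0.02,"y":-0.05,"z":0.02,"ax":0.014,"ay":0,"az":-0.012,"jaw":-0.9},
  {"x":0.06,"y":-0.15,"z":0.058,"ax":0.042,"ay":0,"az":-0.036,"jaw":-0.9},
  {"x":0.11,"y":-0.27,"z":0.104,"ax":0.076,"ay":0,"az":-0.065,"jaw":-0.9},
  {"x":0.16,"y":-0.39,"z":0.15,"ax":0.11,"ay":0,"az":-0.093,"jaw":-0.9},
  {"x":0.21,"y":-0.51,"z":0.197,"ax":0.144,"ay":0,"az":-0.122,"jaw":-0.9},
  {"x":0.25,"y":-0.62,"z":0.24,"ax":0.176,"ay":0,"az":-0.148,"jaw":-0.9},
  {"x":0.28,"y":-0.69,"z":0.267,"ax":0.195,"ay":0,"az":-0.165,"jaw":-0.9},
  {"x":0.292,"y":-0.72,"z":0.278,"ax":0.204,"ay":0,"az":-0.172,"jaw":-0.9},
  {"x":0.292,"y":-0.72,"z":0.278,"ax":0.204,"ay":0,"az":-0.172,"jaw":-0.9},
  {"x":0.292,"y":-0.72,"z":0.278,"ax":0.204,"ay":0,"az":-0.172,"jaw":-0.9},
])

```text
time: 33.35
tool_pos: [456.7, -139.7, 325.4]
tcp_rot: [3.141, -0.873, 1.71]
contact_force: [0.8, 0.6, -3.2]
grip_width: 15.8
finger_force: 30.0
```

Run:
```python
from h import *
im,P=cloud('top'); Q=P[140:310,190:360].reshape(-1,3); save(im,'t10')
D=np.radians; yc=D(98);l=D(50)
ch=np.array([np.cos(yc),np.sin(yc),0]); H=np.array([431.5,36.5,0])
L=Ro.from_euler('z',-98,degrees=True).apply(Q-H); 
t=L[(L[:,2]>330)&(L[:,2]<385)&(L[:,0]<20)&(L[:,0]>-190)&(np.abs(L[:,1])<95)]
print(len(t),np.percentile(t,[1,50,99],axis=0).round())
b=L[(L[:,2]>205)&(L[:,2]<240)&(L[:,0]<-90)&(np.abs(L[:,1])<80)]; print('bar',len(b),b.mean(0).round(1),b.max(0).round(1) if len(b) else '')
T=[tinpose(H+ox*ch+[0,0,oz],yc,D(t),l) for ox,oz,t in((-115,300,30),(-105,300,60),(-100,290,85),(-100,278,105))]
plan(T)
```

```text
2126 [[-188.  -74.  331.]
 [-110.   -7.  364.]
 [ -44.   74.  369.]]
bar 0 [nan nan nan] 
t 33.4 pos [ 456.6 -139.7  325.4] rpy [ 3.141 -0.873  1.71 ] q [-0.78  0.53  1.26  0.55  2.04 -0.85] w 15.7 F [-0.1  0.1 -3.8]
  xyz [ 0.182 -0.002  0.018] a [ 0.  -0.5 -0. ] rows>=2.8
  xyz [ 0.21  -0.     0.015] a [-0.  -0.5 -0. ] rows>=2.8
  xyz [0.169 0.    0.037] a [ 0.    -0.417 -0.   ] rows>=2.3
  xyz [0.143 0.    0.038] a [ 0.    -0.333 -0.   ] rows>=1.9<stdin>:8: RuntimeWarning: Mean of empty slice.
  ret = um.true_divide(
```

View pics/t10.png

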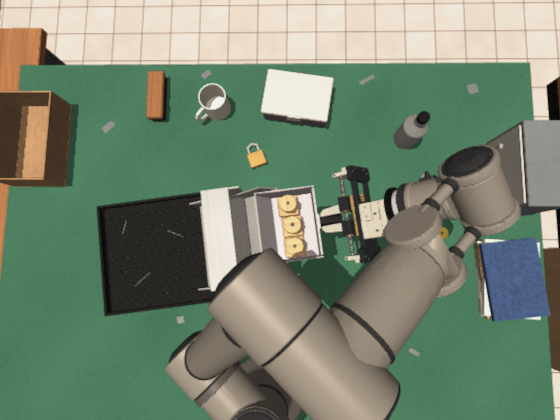

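The tin is centred over the open flap at (290,222), with all three knobs inside. I'll tip along a path that keeps the lip low and behind the roof edge.

Run:
```python
from h import *
D=np.radians; yc=D(98);l=D(50)
ch=np.array([np.cos(yc),np.sin(yc),0]); H=np.array([431.5,36.5,0])
S=((-125,285,30),(-115,275,60),(-102,270,85),(-88,268,105),(-85,268,109))
T=[tinpose(H+ox*ch+[0,0,oz],yc,D(t),l) for ox,oz,t in S]
p=np.load('p.npy'); q=bot.get_obs()['joint_positions']
for a in T: q,e=ik(a[0],a[1],p,q); print(q.round(2),round(e,4))
plan(T)
```

```text
[-0.6   0.28  1.36  0.26  1.74 -0.73] 0.0
[-0.24  0.12  1.53 -0.16  1.43 -0.36] 0.0
[ 0.14  0.15  1.66 -0.62  1.38  0.14] 0.0
[ 0.39  0.29  1.74 -0.92  1.5   0.51] 0.0
[ 0.43  0.33  1.75 -0.97  1.53  0.57] 0.0
t 33.4 pos [ 456.6 -139.7  325.4] rpy [ 3.141 -0.873  1.71 ] q [-0.78  0.53  1.26  0.55  2.04 -0.85] w 15.7 F [-0.1  0.1 -3.8]
  xyz [ 0.093 -0.002  0.028] a [ 0.  -0.5 -0. ] rows>=2.8
  xyz [ 0.193 -0.     0.062] a [-0.  -0.5 -0. ] rows>=2.8
  xyz [0.204 0.    0.005] a [ 0.    -0.417 -0.   ] rows>=2.3
  xyz [ 0.172  0.    -0.043] a [ 0.    -0.333 -0.   ] rows>=1.9
  xyz [ 0.03  -0.    -0.018] a [ 0.    -0.067  0.   ] rows>=0.4
```

Request:
send_rows([
  {"x":0.01,"y":0,"z":0.003,"ax":0,"ay":-0.05,"az":0,"jaw":-0.9},
  {"x":0.03,"y":0,"z":0.009,"ax":0,"ay":-0.15,"az":0,"jaw":-0.9},
  {"x":0.046,"y":0,"z":0.014,"ax":0,"ay":-0.25,"az":0,"jaw":-0.9},
  {"x":0.065,"y":0,"z":0.02,"ax":0,"ay":-0.35,"az":0,"jaw":-0.9},
  {"x":0.084,"y":0,"z":0.025,"ax":0,"ay":-0.45,"az":0,"jaw":-0.9},
  {"x":0.093,"y":0,"z":0.028,"ax":0,"ay":-0.5,"az":0,"jaw":-0.9},
  {"x":0.093,"y":0,"z":0.028,"ax":0,"ay":-0.5,"az":0,"jaw":-0.9},
  {"x":0.093,"y":0,"z":0.028,"ax":0,"ay":-0.5,"az":0,"jaw":-0.9},
  {"x":0.093,"y":0,"z":0.028,"ax":0,"ay":-0.5,"az":0,"jaw":-0.9},
  {"x":0.093,"y":0,"z":0.028,"ax":0,"ay":-0.5,"az":0,"jaw":-0.9},
])

```text
time: 34.65
tool_pos: [454.1, -123.7, 335.8]
tcp_rot: [-3.141, -0.35, 1.709]
contact_force: [0.4, 0.7, -4.0]
grip_width: 15.3
finger_force: 30.0
```

Request:
send_rows([
  {"x":0.02,"y":0,"z":0.006,"ax":0,"ay":-0.05,"az":0,"jaw":-0.9},
  {"x":0.058,"y":0,"z":0.018,"ax":0,"ay":-0.15,"az":0,"jaw":-0.9},
  {"x":0.096,"y":0,"z":0.031,"ax":0,"ay":-0.25,"az":0,"jaw":-0.9},
  {"x":0.135,"y":0,"z":0.043,"ax":0,"ay":-0.35,"az":0,"jaw":-0.9},
  {"x":0.174,"y":0,"z":0.056,"ax":0,"ay":-0.45,"az":0,"jaw":-0.9},
  {"x":0.193,"y":0,"z":0.062,"ax":0,"ay":-0.5,"az":0,"jaw":-0.9},
  {"x":0.193,"y":0,"z":0.062,"ax":0,"ay":-0.5,"az":0,"jaw":-0.9},
  {"x":0.193,"y":0,"z":0.062,"ax":0,"ay":-0.5,"az":0,"jaw":-0.9},
  {"x":0.193,"y":0,"z":0.062,"ax":0,"ay":-0.5,"az":0,"jaw":-0.9},
  {"x":0.193,"y":0,"z":0.062,"ax":0,"ay":-0.5,"az":0,"jaw":-0.9},
])

```text
time: 35.9
tool_pos: [448.5, -83.7, 337.8]
tcp_rot: [3.142, 0.174, 1.709]
contact_force: [0.2, -1.0, -3.2]
grip_width: 15.5
finger_force: 30.0
```

Run:
```python
from h import *
im,P=cloud('scene'); save(im[60:300,150:470].repeat(2,0).repeat(2,1),'s11')
D=np.radians; yc=D(98);l=D(50)
ch=np.array([np.cos(yc),np.sin(yc),0]); H=np.array([431.5,36.5,0])
S=((-102,270,85),(-88,268,105),(-85,268,109))
plan([tinpose(H+ox*ch+[0,0,oz],yc,D(t),l) for ox,oz,t in S])
```

```text
t 35.95 pos [448.5 -83.6 337.8] rpy [3.142 0.174 1.709] q [-0.24  0.12  1.53 -0.16  1.43 -0.36] w 16.0 F [ 0.6  0.4 -3.5]
  xyz [ 0.204 -0.001  0.006] a [-0.    -0.417 -0.001] rows>=2.3
  xyz [ 0.172  0.    -0.043] a [ 0.    -0.333 -0.   ] rows>=1.9
  xyz [ 0.03  -0.    -0.018] a [ 0.    -0.067  0.   ] rows>=0.4
```

View pics/s11.png

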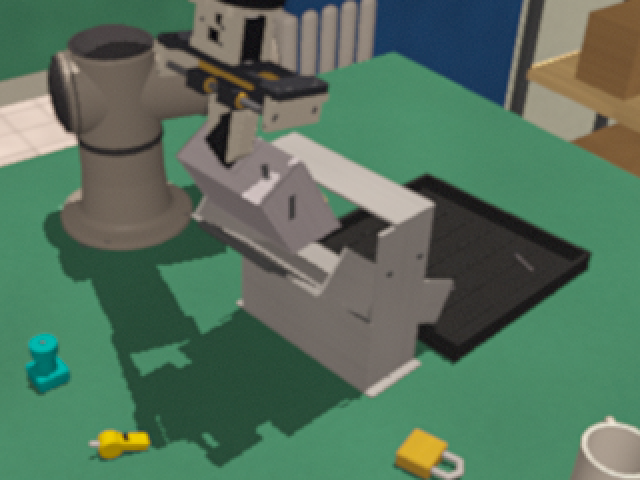

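The tin is tipped about 60° over the open flap at (260,200), still loaded, and nothing has spilled. I continue.

Request:
send_rows([
  {"x":0.03,"y":0,"z":0.001,"ax":0,"ay":-0.06,"az":0,"jaw":-0.9},
  {"x":0.07,"y":0,"z":0.002,"ax":0,"ay":-0.145,"az":0,"jaw":-0.9},
  {"x":0.11,"y":0,"z":0.003,"ax":0,"ay":-0.23,"az":0,"jaw":-0.9},
  {"x":0.15,"y":0,"z":0.004,"ax":0,"ay":-0.31,"az":0,"jaw":-0.9},
  {"x":0.19,"y":0,"z":0.005,"ax":0,"ay":-0.39,"az":0,"jaw":-0.9},
  {"x":0.204,"y":0,"z":0.006,"ax":0,"ay":-0.417,"az":0,"jaw":-0.9},
  {"x":0.204,"y":0,"z":0.006,"ax":0,"ay":-0.417,"az":0,"jaw":-0.9},
  {"x":0.204,"y":0,"z":0.006,"ax":0,"ay":-0.417,"az":0,"jaw":-0.9},
  {"x":0.204,"y":0,"z":0.006,"ax":0,"ay":-0.417,"az":0,"jaw":-0.9},
  {"x":0.204,"y":0,"z":0.006,"ax":0,"ay":-0.417,"az":0,"jaw":-0.9},
])

```text
time: 37.2
tool_pos: [443.0, -44.0, 330.0]
tcp_rot: [3.14, 0.611, 1.709]
contact_force: [-0.1, 0.2, -2.8]
grip_width: 15.6
finger_force: 30.0
```

Request:
send_rows([
  {"x":0.025,"y":0,"z":-0.006,"ax":0,"ay":-0.05,"az":0,"jaw":-0.9},
  {"x":0.055,"y":0,"z":-0.014,"ax":0,"ay":-0.11,"az":0,"jaw":-0.9},
  {"x":0.09,"y":0,"z":-0.022,"ax":0,"ay":-0.17,"az":0,"jaw":-0.9},
  {"x":0.12,"y":0,"z":-0.03,"ax":0,"ay":-0.23,"az":0,"jaw":-0.9},
  {"x":0.15,"y":0,"z":-0.037,"ax":0,"ay":-0.29,"az":0,"jaw":-0.9},
  {"x":0.172,"y":0,"z":-0.043,"ax":0,"ay":-0.333,"az":0,"jaw":-0.9},
  {"x":0.172,"y":0,"z":-0.043,"ax":0,"ay":-0.333,"az":0,"jaw":-0.9},
  {"x":0.172,"y":0,"z":-0.043,"ax":0,"ay":-0.333,"az":0,"jaw":-0.9},
  {"x":0.172,"y":0,"z":-0.043,"ax":0,"ay":-0.333,"az":0,"jaw":-0.9},
  {"x":0.172,"y":0,"z":-0.043,"ax":0,"ay":-0.333,"az":0,"jaw":-0.9},
])

```text
time: 38.45
tool_pos: [438.3, -11.0, 317.2]
tcp_rot: [3.14, 0.959, 1.708]
contact_force: [0.3, -0.0, -2.5]
grip_width: 16.0
finger_force: 30.0
```

Run:
```python
from h import *
im,P=cloud('scene'); save(im[60:300,150:470].repeat(2,0).repeat(2,1),'s12')
D=np.radians; yc=D(98);l=D(50)
ch=np.array([np.cos(yc),np.sin(yc),0]); H=np.array([431.5,36.5,0])
plan([tinpose(H+ox*ch+[0,0,oz],yc,D(t),l) for ox,oz,t in ((-85,268,109),)])
```

```text
t 38.5 pos [438.3 -11.  317.2] rpy [3.14  0.96  1.709] q [ 0.39  0.29  1.73 -0.92  1.5   0.51] w 16.1 F [ 0.  -1.1 -1.9]
  xyz [ 0.031 -0.001 -0.016] a [ 0.    -0.067 -0.001] rows>=0.4
```

View pics/s12.png

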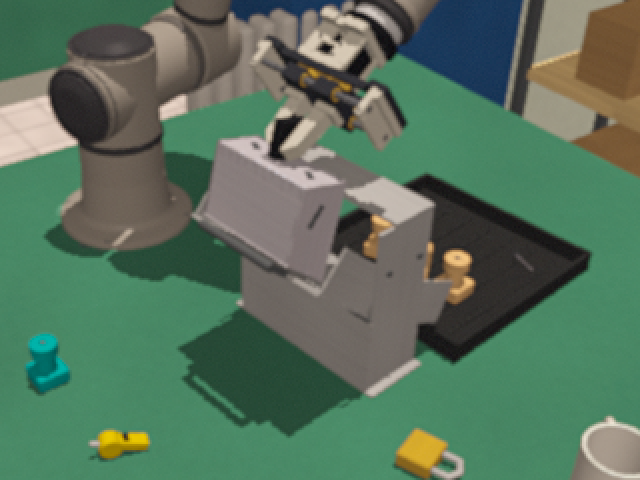

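The tin is tipped to about 105° and three beech patches show at the tray, (457,275), (430,255) and (380,235). I check the count by position.

```bash
cat >> h.py <<'E'
H=np.array([431.5,36.5,0])
def beech(n):
    im,P=cloud(n); hs=cv2.cvtColor(im,cv2.COLOR_RGB2HSV)
    L=Ro.from_euler('z',-98,degrees=True).apply((P-H).reshape(-1,3)).reshape(P.shape)
    m=(hs[...,0]>8)&(hs[...,0]<24)&(hs[...,1]>70)&(hs[...,2]>80)&(L[...,0]>-150)&(L[...,0]<480)&(np.abs(L[...,1])<175)&(L[...,2]>-10)
    k,l,s,c=cv2.connectedComponentsWithStats(m.astype(np.uint8))
    for i in range(1,k):
        if s[i,4]>25: print(n,s[i],'chute frame',np.nanmedian(L[l==i],0).round(),np.nanmax(L[l==i],0).round())
E
python3 - <<'E'
from h import *
beech('top'); beech('scene')
E
```

```text
top [224 212   8  40 131] chute frame [ 16.   6. 389.] [ 22.  39. 397.]
top [168 257   9   5  27] chute frame [235.  28.  44.] [261.  40. 440.]
top [163 266  21  20 272] chute frame [235.  75.  33.] [281. 101.  75.]
scene [299  91  27  20 133] chute frame [ 16. -11. 390.] [ 23.  38. 399.]
scene [331 167  15  23 153] chute frame [225.  71.  42.] [306. 150. 245.]
scene [362 180   5  20  62] chute frame [252. -11.  29.] [323.  39. 190.]
scene [367 184  21  28 345] chute frame [237. -75.  32.] [345.   8. 113.]
```

All three knobs lie in the tray, at about x 235–245 mm of the chute frame. I bring the tin upright and back to its old place.

Run:
```python
from h import *
D=np.radians; yc=D(98);l=D(50); ch=np.array([np.cos(yc),np.sin(yc),0])
T=[tinpose(H+ox*ch+[0,0,oz],yc,D(t),l) for ox,oz,t in ((-115,280,60),(-135,310,0))]+[tinpose([594.5,-182,z],D(82),0,l) for z in (220,20,1)]
plan(T)
```

```text
t 38.6 pos [438.3 -10.9 317. ] rpy [3.141 0.96  1.709] q [ 0.39  0.29  1.73 -0.92  1.5   0.51] w 15.7 F [ 0.4 -0.1 -2.3]
  xyz [-0.316 -0.     0.228] a [ 0.    0.75 -0.  ] rows>=4.2
  xyz [-0.344  0.     0.095] a [0. 1. 0.] rows>=5.6
  xyz [-0.672  0.576 -0.101] a [-0.204  0.     0.171] rows>=2.9
  xyz [-0.766 -0.     0.643] a [0. 0. 0.] rows>=3.2
  xyz [-0.073 -0.     0.061] a [0. 0. 0.] rows>=0.3
```

Request:
send_rows([
  {"x":-0.03,"y":0,"z":0.02,"ax":0,"ay":0.07,"az":0,"jaw":-0.9},
  {"x":-0.08,"y":0,"z":0.055,"ax":0,"ay":0.19,"az":0,"jaw":-0.9},
  {"x":-0.13,"y":0,"z":0.095,"ax":0,"ay":0.31,"az":0,"jaw":-0.9},
  {"x":-0.18,"y":0,"z":0.13,"ax":0,"ay":0.43,"az":0,"jaw":-0.9},
  {"x":-0.23,"y":0,"z":0.167,"ax":0,"ay":0.55,"az":0,"jaw":-0.9},
  {"x":-0.28,"y":0,"z":0.2,"ax":0,"ay":0.67,"az":0,"jaw":-0.9},
  {"x":-0.316,"y":0,"z":0.228,"ax":0,"ay":0.75,"az":0,"jaw":-0.9},
  {"x":-0.316,"y":0,"z":0.228,"ax":0,"ay":0.75,"az":0,"jaw":-0.9},
  {"x":-0.316,"y":0,"z":0.228,"ax":0,"ay":0.75,"az":0,"jaw":-0.9},
  {"x":-0.316,"y":0,"z":0.228,"ax":0,"ay":0.75,"az":0,"jaw":-0.9},
])

```text
time: 39.85
tool_pos: [448.2, -82.8, 342.2]
tcp_rot: [-3.141, 0.175, 1.712]
contact_force: [0.7, -0.9, -1.9]
grip_width: 15.9
finger_force: 30.0
```

Request:
send_rows([
  {"x":-0.03,"y":0,"z":0.008,"ax":0,"ay":0.08,"az":0,"jaw":-0.9},
  {"x":-0.075,"y":0,"z":0.02,"ax":0,"ay":0.22,"az":0,"jaw":-0.9},
  {"x":-0.125,"y":0,"z":0.035,"ax":0,"ay":0.36,"az":0,"jaw":-0.9},
  {"x":-0.17,"y":0,"z":0.047,"ax":0,"ay":0.5,"az":0,"jaw":-0.9},
  {"x":-0.22,"y":0,"z":0.06,"ax":0,"ay":0.64,"az":0,"jaw":-0.9},
  {"x":-0.27,"y":0,"z":0.074,"ax":0,"ay":0.78,"az":0,"jaw":-0.9},
  {"x":-0.32,"y":0,"z":0.088,"ax":0,"ay":0.92,"az":0,"jaw":-0.9},
  {"x":-0.344,"y":0,"z":0.095,"ax":0,"ay":1,"az":0,"jaw":-0.9},
  {"x":-0.344,"y":0,"z":0.095,"ax":0,"ay":1,"az":0,"jaw":-0.9},
  {"x":-0.344,"y":0,"z":0.095,"ax":0,"ay":1,"az":0,"jaw":-0.9},
])

```text
time: 41.1
tool_pos: [458.6, -153.3, 336.0]
tcp_rot: [3.141, -0.87, 1.712]
contact_force: [-0.4, 0.2, -2.2]
grip_width: 15.9
finger_force: 30.0
```

Request:
send_rows([
  {"x":-0.05,"y":0.04,"z":-0.008,"ax":-0.015,"ay":0,"az":0.013,"jaw":-0.9},
  {"x":-0.16,"y":0.14,"z":-0.024,"ax":-0.05,"ay":0,"az":0.042,"jaw":-0.9},
  {"x":-0.27,"y":0.235,"z":-0.041,"ax":-0.083,"ay":0,"az":0.07,"jaw":-0.9},
  {"x":-0.38,"y":0.33,"z":-0.057,"ax":-0.117,"ay":0,"az":0.098,"jaw":-0.9},
  {"x":-0.49,"y":0.42,"z":-0.074,"ax":-0.15,"ay":0,"az":0.125,"jaw":-0.9},
  {"x":-0.59,"y":0.505,"z":-0.089,"ax":-0.18,"ay":0,"az":0.15,"jaw":-0.9},
  {"x":-0.65,"y":0.557,"z":-0.098,"ax":-0.198,"ay":0,"az":0.166,"jaw":-0.9},
  {"x":-0.672,"y":0.576,"z":-0.101,"ax":-0.204,"ay":0,"az":0.171,"jaw":-0.9},
  {"x":-0.672,"y":0.576,"z":-0.101,"ax":-0.204,"ay":0,"az":0.171,"jaw":-0.9},
  {"x":-0.672,"y":0.576,"z":-0.101,"ax":-0.204,"ay":0,"az":0.171,"jaw":-0.9},
])

```text
time: 42.35
tool_pos: [586.6, -238.6, 246.5]
tcp_rot: [3.14, -0.872, 1.433]
contact_force: [-0.6, 1.1, -2.3]
grip_width: 16.0
finger_force: 30.0
```

Run:
```python
from h import *
D=np.radians;l=D(50)
plan([tinpose([594.5,-182,z],D(82),0,l) for z in (20,1)])
im,P=cloud('wrist')
L=Ro.from_euler('z',-82,degrees=True).apply((P-[594.5,-182,0]).reshape(-1,3))
q=L[(np.abs(L[:,0])<100)&(np.abs(L[:,1])<90)&(L[:,2]>100)]
for x in range(-50,100,25):
    s=q[(q[:,0]>x)&(q[:,0]<x+25)]; print(x,len(s),np.percentile(s[:,2],[50,98]).round(1) if len(s)>10 else '')
beech('top')
```

```text
t 42.35 pos [ 586.6 -238.6  246.5] rpy [ 3.14  -0.872  1.433] q [-0.82  0.81  0.97  0.69  1.92 -0.63] w 16.0 F [-0.6  1.1 -2.3]
  xyz [-0.769 -0.001  0.644] a [-0.     0.001  0.001] rows>=3.2
  xyz [-0.073 -0.     0.061] a [0. 0. 0.] rows>=0.3
-50 14352 [272.3 286.9]
-25 2793 [274.5 287. ]
0 7257 [224.9 286.8]
25 7330 [226.5 286.7]
50 15274 [264.2 286.8]
75 414 [286.9 287.6]
top [158 220  21  17 269] chute frame [235. -61.  57.] [282. -42.  74.]
top [161 238  26  24 302] chute frame [232.  -0.  42.] [278.  33.  57.]
top [163 266  21  20 277] chute frame [235.  75.  35.] [281. 101.  74.]
```

The tin is level and empty, and the three knobs are confirmed in the tray. I lower it, release and back off.

Request:
send_rows([
  {"x":-0.08,"y":0,"z":0.067,"ax":0,"ay":0,"az":0,"jaw":-0.9},
  {"x":-0.22,"y":0,"z":0.184,"ax":0,"ay":0,"az":0,"jaw":-0.9},
  {"x":-0.37,"y":0,"z":0.31,"ax":0,"ay":0,"az":0,"jaw":-0.9},
  {"x":-0.52,"y":0,"z":0.435,"ax":0,"ay":0,"az":0,"jaw":-0.9},
  {"x":-0.64,"y":0,"z":0.536,"ax":0,"ay":0,"az":0,"jaw":-0.9},
  {"x":-0.73,"y":0,"z":0.611,"ax":0,"ay":0,"az":0,"jaw":-0.9},
  {"x":-0.78,"y":0,"z":0.653,"ax":0,"ay":0,"az":0,"jaw":-0.9},
  {"x":-0.82,"y":0,"z":0.687,"ax":0,"ay":0,"az":0,"jaw":-0.9},
  {"x":-0.842,"y":0,"z":0.705,"ax":0,"ay":0,"az":0,"jaw":-0.9},
  {"x":-0.842,"y":0,"z":0.705,"ax":0,"ay":0,"az":0,"jaw":-0.9},
])

```text
time: 43.7
tool_pos: [586.9, -239.2, 26.4]
tcp_rot: [3.14, -0.872, 1.433]
contact_force: [1.0, -0.5, -2.6]
grip_width: 15.8
finger_force: 30.0
```

Request:
send_rows([
  {"x":0,"y":0,"z":0,"ax":0,"ay":0,"az":0,"jaw":-0.2},
  {"x":0,"y":0,"z":0,"ax":0,"ay":0,"az":0,"jaw":-0.2},
  {"x":0,"y":0,"z":0,"ax":0,"ay":0,"az":0,"jaw":-0.2},
  {"x":0,"y":0,"z":0,"ax":0,"ay":0,"az":0,"jaw":-0.2},
  {"x":0,"y":0,"z":-0.15,"ax":0,"ay":0,"az":0,"jaw":-0.2},
  {"x":0,"y":0,"z":-0.35,"ax":0,"ay":0,"az":0,"jaw":-0.2},
  {"x":0,"y":0,"z":-0.6,"ax":0,"ay":0,"az":0,"jaw":-0.2},
  {"x":0,"y":0,"z":-0.8,"ax":0,"ay":0,"az":0,"jaw":-0.2},
  {"x":0,"y":0,"z":-0.8,"ax":0,"ay":0,"az":0,"jaw":-0.2},
  {"x":0,"y":0,"z":-0.8,"ax":0,"ay":0,"az":0,"jaw":-0.2},
])

```text
time: 44.95
tool_pos: [569.6, -359.6, 128.0]
tcp_rot: [-3.14, -0.874, 1.431]
contact_force: [-0.4, 0.6, -1.1]
grip_width: 36.7
finger_force: 0.0
```

Run:
```python
from h import *
im,P=cloud('wrist')
L=Ro.from_euler('z',-82,degrees=True).apply((P-[594.5,-182,0]).reshape(-1,3))
q=L[(np.abs(L[:,0])<100)&(np.abs(L[:,1])<90)&(L[:,2]>40)]
for x in range(-50,100,25):
    s=q[(q[:,0]>x)&(q[:,0]<x+25)]; print(x,len(s),np.percentile(s[:,2],[98]).round(1) if len(s)>10 else '')
# shut flap: go above the open bar, tool down yaw 8deg
y=np.radians(8); cx=Ro.from_euler('z',98,degrees=True)
up=(480,-250,340); b=H+cx.apply([-114,0,0])
plan([(np.array(up),tr(np.radians(82),0)),(np.array(up),down(y)),(b+[0,0,330],down(y)),(b+[0,0,210],down(y))])
```

```text
-50 113 [66.5]
-25 82 [66.6]
0 1109 [66.1]
25 918 [67.1]
50 0 
75 0 
t 45.0 pos [ 569.6 -359.1  127.8] rpy [-3.139 -0.875  1.431] q [-0.94  1.07  0.74  0.62  1.97 -0.75] w 36.8 F [-0.4  0.2 -0.1]
  xyz [ 1.12  -0.521 -0.313] a [-0.002 -0.835  0.   ] rows>=4.7
  xyz [0. 0. 0.] a [ 0.    -0.     1.233] rows>=6.9
  xyz [-0.041 -0.882  0.05 ] a [0. 0. 0.] rows>=2.8
  xyz [ 0.  -0.   0.6] a [0. 0. 0.] rows>=1.9
```

Request:
send_rows([
  {"x":0.2,"y":-0.05,"z":-0.1,"ax":0,"ay":-0.1,"az":0,"jaw":-0.2},
  {"x":0.4,"y":-0.15,"z":-0.18,"ax":0,"ay":-0.25,"az":0,"jaw":-0.2},
  {"x":0.6,"y":-0.25,"z":-0.23,"ax":0,"ay":-0.4,"az":0,"jaw":-0.2},
  {"x":0.8,"y":-0.35,"z":-0.28,"ax":0,"ay":-0.55,"az":0,"jaw":-0.2},
  {"x":0.95,"y":-0.45,"z":-0.31,"ax":0,"ay":-0.7,"az":0,"jaw":-0.2},
  {"x":1,"y":-0.52,"z":-0.313,"ax":0,"ay":-0.835,"az":0,"jaw":-0.2},
  {"x":1,"y":-0.52,"z":-0.313,"ax":0,"ay":-0.835,"az":0,"jaw":-0.2},
  {"x":1,"y":-0.52,"z":-0.313,"ax":0,"ay":-0.835,"az":0,"jaw":-0.2},
  {"x":1,"y":-0.52,"z":-0.313,"ax":0,"ay":-0.835,"az":0,"jaw":-0.2},
  {"x":1,"y":-0.52,"z":-0.313,"ax":0,"ay":-0.835,"az":0,"jaw":-0.2},
])

```text
time: 46.25
tool_pos: [477.7, -267.1, 321.1]
tcp_rot: [-3.14, 0.0, 1.43]
contact_force: [-0.0, -1.1, 0.5]
grip_width: 36.8
finger_force: 0.0
```

Run:
```python
from h import *
y=np.radians(8); cx=Ro.from_euler('z',98,degrees=True); b=H+cx.apply([-114,0,0])
plan([(b+[0,-70,330],down(np.radians(25))),(b+[0,0,330],down(y))])
im,P=cloud('top')
for n,(u,v) in dict(whistle=(353,229),padl=(256,157)).items():
    Q=P[v-18:v+18,u-18:u+18].reshape(-1,3);Q=Q[(Q[:,2]>8)&(Q[:,2]<45)];print(n,len(Q),np.median(Q,0).round(1) if len(Q) else '')
L=cx.inv().apply((P-H).reshape(-1,3)); q=L[(L[:,2]>205)&(L[:,2]<240)&(L[:,0]<-100)&(L[:,0]>-135)&(np.abs(L[:,1])<70)]; print('bar',len(q),np.median(q,0).round(1),q.max(0).round(1),q.min(0).round(1))
```

```text
t 46.25 pos [ 477.7 -267.1  321.1] rpy [-3.14  0.    1.43] q [-0.65  0.33  1.28 -0.    1.53 -0.51] w 36.8 F [-0.  -1.1  0.5]
  xyz [ 0.576 -0.235 -0.044] a [-0.001  0.001  0.949] rows>=5.3
  xyz [ 0.148 -0.317 -0.   ] a [ 0.    -0.     0.283] rows>=1.6
whistle 37 [ 457.4 -272.7   22.5]
padl 307 [676.9  35.4  19.7]
bar 286 [-113.2    1.   223.8] [-100.    60.7  229.6] [-120.2  -61.5  207.7]
```

Request:
send_rows([
  {"x":0.08,"y":-0.03,"z":-0.01,"ax":0,"ay":0,"az":0.14,"jaw":-0.3},
  {"x":0.18,"y":-0.07,"z":-0.02,"ax":0,"ay":0,"az":0.3,"jaw":-0.3},
  {"x":0.28,"y":-0.11,"z":-0.03,"ax":0,"ay":0,"az":0.46,"jaw":-0.3},
  {"x":0.38,"y":-0.15,"z":-0.04,"ax":0,"ay":0,"az":0.62,"jaw":-0.3},
  {"x":0.48,"y":-0.19,"z":-0.044,"ax":0,"ay":0,"az":0.78,"jaw":-0.3},
  {"x":0.55,"y":-0.22,"z":-0.044,"ax":0,"ay":0,"az":0.9,"jaw":-0.3},
  {"x":0.576,"y":-0.235,"z":-0.044,"ax":0,"ay":0,"az":0.949,"jaw":-0.3},
  {"x":0.576,"y":-0.235,"z":-0.044,"ax":0,"ay":0,"az":0.949,"jaw":-0.3},
  {"x":0.576,"y":-0.235,"z":-0.044,"ax":0,"ay":0,"az":0.949,"jaw":-0.3},
  {"x":0.576,"y":-0.235,"z":-0.044,"ax":0,"ay":0,"az":0.949,"jaw":-0.3},
])

```text
time: 47.55
tool_pos: [447.3, -146.0, 330.8]
tcp_rot: [3.14, 0.001, 0.438]
contact_force: [0.4, 0.3, 0.3]
grip_width: 32.0
finger_force: 0.0
```

Request:
send_rows([
  {"x":0.06,"y":-0.12,"z":0,"ax":0,"ay":0,"az":0.1,"jaw":-0.3},
  {"x":0.12,"y":-0.25,"z":0,"ax":0,"ay":0,"az":0.2,"jaw":-0.3},
  {"x":0.148,"y":-0.317,"z":0,"ax":0,"ay":0,"az":0.283,"jaw":-0.3},
  {"x":0.148,"y":-0.317,"z":0,"ax":0,"ay":0,"az":0.283,"jaw":-0.3},
  {"x":0.148,"y":-0.317,"z":0,"ax":0,"ay":0,"az":0.283,"jaw":-0.3},
  {"x":0.148,"y":-0.317,"z":0,"ax":0,"ay":0,"az":0.283,"jaw":-0.3},
  {"x":0.148,"y":-0.317,"z":0,"ax":0,"ay":0,"az":0.283,"jaw":-0.3},
  {"x":0.148,"y":-0.317,"z":0,"ax":0,"ay":0,"az":0.283,"jaw":-0.3},
  {"x":0.148,"y":-0.317,"z":0,"ax":0,"ay":0,"az":0.283,"jaw":-0.3},
  {"x":0.148,"y":-0.317,"z":0,"ax":0,"ay":0,"az":0.283,"jaw":-0.3},
])

```text
time: 48.8
tool_pos: [447.2, -75.6, 330.9]
tcp_rot: [3.14, 0.0, 0.142]
contact_force: [0.1, 0.4, -0.2]
grip_width: 32.5
finger_force: 0.0
```

Run:
```python
from h import *
im,P=cloud('wrist'); cx=Ro.from_euler('z',98,degrees=True)
L=cx.inv().apply((P-H).reshape(-1,3)); q=L[(L[:,2]>207)&(L[:,2]<240)&(L[:,0]<-100)&(L[:,0]>-135)&(np.abs(L[:,1])<70)]; print('bar',len(q),np.median(q,0).round(1),q.max(0).round(1))
y=np.radians(8)
o=bot.get_obs(); print('tool in chute',cx.inv().apply(o['tool_pos']-H).round(1))
pts=[H+cx.apply([-152*np.sin(f-.17),0,120+152*np.cos(f-.17)-9]) for f in (1.02,.9,.75,.6,.45,.3,.15,0)]
plan([(pts[0],down(y))])
R=down(y)
for a in pts: print((R.inv().apply(a-pts[0])/200).round(3))
```

```text
bar 1803 [-112.    -7.1  224.6] [-100.    60.7  228.1]
tool in chute [-1.132e+02  1.000e-01  3.309e+02]
t 48.85 pos [447.1 -75.6 330.9] rpy [3.14  0.    0.142] q [-0.34  0.14  1.5  -0.    1.49  1.09] w 32.2 F [-0.1  0.   0. ]
  xyz [0.001 0.004 0.598] a [0.002 0.    0.002] rows>=1.9
[0. 0. 0.]
[ 0.    -0.064 -0.065]
[ 0.    -0.154 -0.134]
[-0.    -0.254 -0.189]
[ 0.    -0.361 -0.229]
[ 0.    -0.472 -0.252]
[ 0.    -0.586 -0.258]
[ 0.    -0.7   -0.247]
```

Request:
send_rows([
  {"x":0,"y":0,"z":0.2,"ax":0,"ay":0,"az":0,"jaw":-0.3},
  {"x":0,"y":0,"z":0.4,"ax":0,"ay":0,"az":0,"jaw":-0.3},
  {"x":0,"y":0,"z":0.55,"ax":0,"ay":0,"az":0,"jaw":-0.3},
  {"x":0,"y":0,"z":0.595,"ax":0,"ay":0,"az":0,"jaw":-0.3},
  {"x":0,"y":0,"z":0.595,"ax":0,"ay":0,"az":0,"jaw":-0.3},
  {"x":0,"y":0,"z":0.595,"ax":0,"ay":0,"az":0,"jaw":-0.9},
  {"x":0,"y":0,"z":0.595,"ax":0,"ay":0,"az":0,"jaw":-0.9},
  {"x":0,"y":0,"z":0.595,"ax":0,"ay":0,"az":0,"jaw":-0.9},
  {"x":0,"y":0,"z":0.595,"ax":0,"ay":0,"az":0,"jaw":-0.9},
  {"x":0,"y":0,"z":0.595,"ax":0,"ay":0,"az":0,"jaw":-0.9},
])

```text
time: 50.1
tool_pos: [447.5, -75.3, 212.7]
tcp_rot: [3.14, -0.001, 0.142]
contact_force: [0.5, 5.3, 6.2]
grip_width: 10.5
finger_force: 30.0
```

Request:
send_rows([
  {"x":0,"y":-0.064,"z":-0.065,"ax":0,"ay":0,"az":0,"jaw":-0.9},
  {"x":0,"y":-0.154,"z":-0.134,"ax":0,"ay":0,"az":0,"jaw":-0.9},
  {"x":0,"y":-0.254,"z":-0.189,"ax":0,"ay":0,"az":0,"jaw":-0.9},
  {"x":0,"y":-0.361,"z":-0.229,"ax":0,"ay":0,"az":0,"jaw":-0.9},
  {"x":0,"y":-0.472,"z":-0.252,"ax":0,"ay":0,"az":0,"jaw":-0.9},
  {"x":0,"y":-0.586,"z":-0.258,"ax":0,"ay":0,"az":0,"jaw":-0.9},
  {"x":0,"y":-0.66,"z":-0.252,"ax":0,"ay":0,"az":0,"jaw":-0.9},
  {"x":0,"y":-0.695,"z":-0.248,"ax":0,"ay":0,"az":0,"jaw":-0.9},
  {"x":0,"y":-0.7,"z":-0.247,"ax":0,"ay":0,"az":0,"jaw":-0.9},
  {"x":0,"y":-0.7,"z":-0.247,"ax":0,"ay":0,"az":0,"jaw":-0.9},
])

```text
time: 51.35
tool_pos: [428.1, 63.3, 262.3]
tcp_rot: [3.139, -0.003, 0.142]
contact_force: [2.3, 1.3, 6.4]
grip_width: 11.0
finger_force: 30.0
```

Request:
send_rows([
  {"x":0,"y":0,"z":0,"ax":0,"ay":0,"az":0,"jaw":-0.3},
  {"x":0,"y":0,"z":0,"ax":0,"ay":0,"az":0,"jaw":-0.3},
  {"x":0,"y":0,"z":0,"ax":0,"ay":0,"az":0,"jaw":-0.3},
  {"x":0,"y":0,"z":-0.1,"ax":0,"ay":0,"az":0,"jaw":-0.3},
  {"x":0,"y":0,"z":-0.3,"ax":0,"ay":0,"az":0,"jaw":-0.3},
  {"x":0,"y":0,"z":-0.5,"ax":0,"ay":0,"az":0,"jaw":-0.3},
  {"x":0,"y":0,"z":-0.6,"ax":0,"ay":0,"az":0,"jaw":-0.3},
  {"x":0,"y":0,"z":-0.6,"ax":0,"ay":0,"az":0,"jaw":-0.3},
  {"x":0,"y":0,"z":-0.6,"ax":0,"ay":0,"az":0,"jaw":-0.3},
  {"x":0,"y":0,"z":-0.6,"ax":0,"ay":0,"az":0,"jaw":-0.3},
])

```text
time: 52.6
tool_pos: [427.0, 63.1, 379.9]
tcp_rot: [3.14, 0.003, 0.141]
contact_force: [-0.0, -0.0, -0.4]
grip_width: 32.0
finger_force: 0.0
```

Run:
```python
from h import *
im,P=cloud('wrist'); cx=Ro.from_euler('z',98,degrees=True)
L=cx.inv().apply((P-H).reshape(-1,3)); q=L[(L[:,2]>258)&(L[:,2]<290)&(np.abs(L[:,0])<80)&(np.abs(L[:,1])<70)]; print('bar',len(q),np.median(q,0).round(1))
plan([]); beech('top'); im,P=cloud('scene'); save(im,'s13'); beech('scene')
im,P=cloud('top'); L=Ro.from_euler('z',-82,degrees=True).apply((P-[594.5,-182,0]).reshape(-1,3))
q=L[(np.abs(L[:,1])<90)&(np.abs(L[:,0])<110)&(L[:,2]>50)&(L[:,2]<75)]
for s in (q[q[:,0]<-40],q[(q[:,0]>65)]): print('tin',len(s),s.min(0).round(1),s.max(0).round(1))
```

```text
bar 1609 [ 27.3  -6.3 274.2]
t 52.65 pos [427.1  63.1 380. ] rpy [3.14e+00 2.00e-03 1.41e-01] q [-0.03  0.09  1.44 -0.    1.62  1.4 ] w 32.2 F [ 0.2 -0.2 -0.5]
top [167 256  11   6  52] chute frame [235.  25.  50.] [263.  38. 477.]
top [163 266  21  20 273] chute frame [235.  75.  33.] [282. 101.  74.]
scene [297  57  10   5  31] chute frame [  0.  17. 476.] [ 15.  21. 480.]
scene [306  57  29  12  95] chute frame [ 16. -21. 474.] [ 72.  11. 481.]
scene [307  71   5   8  27] chute frame [-20. -31. 463.] [-18. -26. 468.]
scene [335 167  11   7  34] chute frame [231.  61.  71.] [308. 152. 244.]
scene [362 180   5  20  62] chute frame [251. -12.  28.] [326.  41. 192.]
scene [367 184  21  28 346] chute frame [238. -75.  31.] [344.   8.  72.]
tin 154 [-109.6  -90.    50.2] [-41.2   6.1  69.3]Traceback (most recent call last):
  File "<stdin>", line 7, in <module>
    return umr_minimum(a, axis, None, out, keepdims, initial, where)
ValueError: zero-size array to reduction operation minimum which has no identity
```

View pics/s13.png

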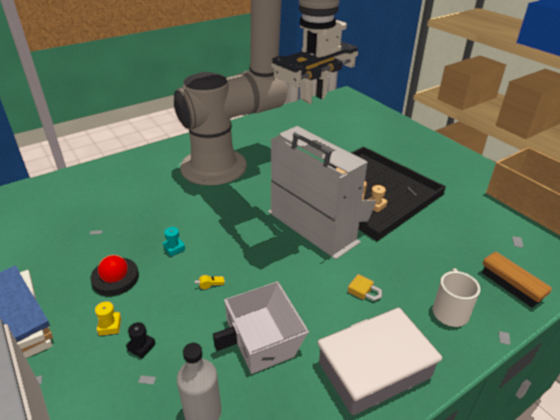

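The flap is shut with its bar at (312,145), and the empty tin stands upright at (265,327), nudged slightly aside. The three knobs are in the tray near (377,197). The whistle at (210,282) and padlock at (365,288) are in place, and the gripper is clear.

```bash
python3 -c "
from plant import bot
print(bot.close_job())"
```

```text
the job is handed in; nothing more can be done
None
```

The job is handed in, with no verdict returned: my last views showed all three knobs in the boot tray, the empty tin upright on the locker top, the flap shut, and the whistle and padlock where they were.

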